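Set the roller gap of a bench pump with a feeler

ROBOT

A 7-joint arm with a two-finger parallel gripper is mounted at the origin on the work surface. World frame = base frame: x ahead of the robot, y to its left, z up, the work surface at z = 0. Lengths are in m, angles in rad, forces in N, time in s.
With the tool pointing down it reaches from about 0.425 to 0.875 m from the base axis. Payload 8.4 kg.
Tool frame: the origin (TCP) lies midway between the tips of the shut fingers; the grasp point (between the pads) lies ctrl.grasp_offset behind it (ctrl.grasp_offset is the distance from the TCP to the grasp point, in m); z points along the fingers, y is the direction in which the jaws open and shut (so a half turn about z gives the same grasp; the last joint's range is limited). The gripper opens to 87 mm and grips with 3 to 60 N. Pads are 19 mm wide; open, the fingers measure 117 mm over their backs; the gripper's body (75 mm by 190 mm) begins 51 mm behind the grasp point.
Start: joints at [1.032, 0.333, 0.04, 1.465, -0.013, 1.343, -0.059], TCP at [0.277, -0.588, 0.223] pointing down, gripper open.
Joint ranges: [-2.58, 2.58], [-0.38, 2.09], [-1.3, 1.39], [0.25, 2.4], [-1.5, 4.64], [0.08, 2.09], [-2.65, 2.65]. Speed limits (rad/s): [2.22, 2.22, 2.79, 2.79, 3.14, 3.14, 3.14].

INTERFACE

Orientations are given as a unit quaternion [x, y, z, w].
In Python, from bench import ctrl, vision, job gives the robot as it stands. The module is installed in compiled form; this text tells all that it offers.
- The arm moves only by the tool arm_command, never from a script. Its argument "series" is one flat list of numbers, 7 for each row, row after row: the turn, a rotation vector about the tool's x, y, z in rad, then the shift along the tool's x, y, z in m, then the closure in counts, from 0 (fully open) to 255 (shut). In form: [rx, ry, rz, tx, ty, tz, fingers, rx, ry, rz, tx, ty, tz, fingers, ...]. A call has 1 to 12 rows; each row is the pose to reach, as a shift and turn from the pose commanded when the call began, along the tool's axes at that moment; what a row does not reach only later rows make up. A row lasts 1/8 s, in which the tool goes at most 62.5 mm and 10.7 degrees, less where a joint would pass 70% of its speed; a pose out of reach is approached as far as the arm can. A call with a gripper value outside its range is refused whole. The fingers move at their own pace and stop on an object; the grip force is fixed at half the most. Time passes only in rows, so rows that repeat a pose let the fingers close. It gives the time, the measured TCP pose, the force and the opening at its end, in the units of the state.
- ctrl.state(): the state, without advancing time (a new reading comes with each control period).
- vision.get_image(name): name is "scene" or "top" or "wrist"; returns a dict with "color" (480x640x3 uint8, red, green, blue), "vfov" (degrees; the focal length in pixels is half the picture's height over the tangent of half this angle, whatever the lens; pixels are square), "cx", "cy" (the principal point, pixels), "k1" (the pictures are not rectified: a ray, as slopes to the right and down, at radius r is drawn at 1 + k1 r^2 times it, then the intrinsics apply), "R" (3x3) and "t" (3): a world point X has camera coordinates R X + t; the wrist camera has in their place "hand_eye" (4x4, takes a point from camera to tool coordinates, whose origin is the TCP and whose axes are the flange's). Camera axes: x right, y down, z forward; pixel columns grow to the right and rows downward; lengths in m; the calibration is good to about 2 mm. A picture is of the moment at which its call begins: read the wrist's pose just before it. There is no depth.
- job.finish_job(): hands the job in, once; it reports no verdict.
The state is a dict: "time_s": time; "qpos": joint angles; "qd": joint speeds; "joint_torque": joint torques, N m; "position": TCP position; "ee_rot": TCP orientation; "force": force on the tool from outside, world axes, zero at the start; "moment": the same for the moment, N m; "width": finger opening in m.
Only numpy, scipy, OpenCV 4.12 (cv2) and the standard library are available. Lean on these libraries where they do the work, as an engineer would, in place of code of your own. Each camera call takes 0.05 s, during which the arm holds its last target.

TASK

Set the roller gap of the bench roller pump with the thin feeler: take it from its stand, stand it on the deck between the roller and the track shoe, and push the shoe gently up to it by the thumb tab until it is lightly nipped (about 13 N on the tab, of which the stiff shoe itself takes 8, and never more than 16). Then draw the feeler slowly straight up, feeling a light steady drag of a few newtons (if it comes up loose or tight, set the shoe again), and put it back in its free slot in the stand, leaving the shoe where the feeler has set it and everything else undisturbed.

Things in the scene. Friction and masses are not known exactly. Their poses are not given: they have to be found in the camera images.
- rotor: rotor of the bench roller pump (white housing 190 x 320 x 70 mm, steel deck), fixed: round plates (radius 44 mm, top 48 mm above the deck, cap 56) with two upright white rollers (radius 14). Origin on its axis at deck height (70 mm), y to the shoe, z up. The roller's line facing the shoe is at x = 0, y = 48 to 56 mm as its carrier is set (not told), 12 to 38 mm above the deck; sprung, 25 N per mm
- track_shoe: aluminium block 40 mm high, concave round the rotor; slides on the rotor's y, stiffly (about 8 N), stays where left. Origin at deck height in the middle of its flat face; axes as the rotor's. Starts at y = 65 to 68 mm in the rotor's frame. Thumb tab: upright plate on top, 36 mm wide, 58 to 66 mm behind the face (+y), 40 to 79 mm above the deck; push its rear face to -y from the free air behind
- feeler: thin feeler, loose, about 90 g: steel blade 20 mm wide (x), 6 thick (y), 65 long (z), black oblong handle 32 (x) x 20 (y) x 40 mm high on top of it. Origin at the centre of the blade's lower end. Starts hung upright in either slot of the stand. In the pump it stands on the deck at the roller line, thickness across the gap (its y along the rotor's, either way round); let go, it may lean
- thick_feeler: another feeler, not wanted, loose: blade 20 x 10 x 65 mm, round black handle 28 mm in diameter, 36 mm high; stands in the other slot; same origin
- stand: grey stand for the feelers, fixed, 56 (x) x 116 (y) x 72 mm high; origin at the centre of the underside. Two slots go right through it from above, 24 mm (x) by 12 mm (y), centred at x = 0, y = -26 and +26 mm. A feeler hung in a slot has its origin 7 mm above the stand's origin and its axes along the stand's
- beaker: glass beaker, loose, 68 mm wide, 90 mm high; not to be disturbed; origin at the centre of its underside
- reagent: white reagent bottle, loose, 64 mm wide, 150 mm high; not to be disturbed; origin at the centre of its underside
- jar: small amber jar, loose, 44 mm wide, 60 mm high; not to be disturbed; origin at the centre of its underside
- screwdriver: screwdriver lying on the bench; not to be disturbed
- wrench: wrench lying on the bench; not to be disturbed
- guard: clear pump guard taken off the pump, 103 x 173 x 58 mm, loose on the bench; not to be disturbed; origin at the centre of its underside
Things that resemble listed ones, but are neither listed nor needed, are in the scene too. Leave any green look-alike of the feeler alone.

How it is judged:
By the outcome, as a careful person would: the job done as asked, in the order asked, and still so for the second after the job is handed in, with the robot touching nothing.
It also fails if it takes over 72 s, if anything falls off the work surface, if the arm or the gripper's body presses on something with over 40 N, if the wrist force passes 120 N, or if a joint passes its speed limit or range.

## Working session

There is one attempt and no reset: what is moved stays moved. The work goes in short steps, Python scripts to look and compute and a tool call to move; the robot and the scene stay as the last step left them, time stands still between calls to the robot, and variables do not carry over. Pictures are saved under pics/ and viewed, and the job is handed in when it is done.

Besides the shell and the picture viewer there is one more tool, called after ">>>" by a JSON object that holds its "fn" and its "kwargs". arm_command: Moves the arm, as the interface text tells. Its arguments: {"type":"object","properties":{"series":{"type":"array"}},"required":["series"]}

```bash
mkdir -p pics; cat > h.py <<'E'
from bench import ctrl, vision, job
import numpy as np, cv2, pickle
from scipy.spatial.transform import Rotation as Ro
def snap(n,tag):
    s=ctrl.state(); im=vision.get_image(n); im['state']=s
    pickle.dump(im,open(f'pics/{tag}.pkl','wb'))
    cv2.imwrite(f'pics/{tag}.png',im['color'][:,:,::-1]); return im
def load(tag): return pickle.load(open(f'pics/{tag}.pkl','rb'))
def cam(im):
    f=240/np.tan(np.radians(im['vfov'])/2)
    if 'R' in im: R=np.array(im['R']);t=np.array(im['t'])
    else:
        H=np.array(im['hand_eye']); s=im['state']
        T=np.eye(4);T[:3,:3]=Ro.from_quat(s['ee_rot']).as_matrix();T[:3,3]=s['position']
        W=np.linalg.inv(T@H);R=W[:3,:3];t=W[:3,3]
    return f,R,t
def ray(im,u,v):
    f,R,t=cam(im); K=np.array([[f,0,im['cx']],[0,f,im['cy']],[0,0,1]])
    d=np.array([(u-im['cx'])/f,(v-im['cy'])/f]);p=d.copy()
    for _ in range(50): p=d/(1+im['k1']*(p@p))
    return -R.T@t, R.T@np.array([p[0],p[1],1])
def onz(im,u,v,z):
    o,d=ray(im,u,v); return o+d*(z-o[2])/d[2]
def proj(im,X):
    f,R,t=cam(im); c=R@np.array(X)+t; p=c[:2]/c[2]; p=p*(1+im['k1']*(p@p))
    return np.array([im['cx'],im['cy']])+f*p
def tri(obs):
    A=np.zeros((3,3));b=np.zeros(3)
    for im,u,v in obs:
        o,d=ray(im,u,v); d=d/np.linalg.norm(d);P=np.eye(3)-np.outer(d,d);A+=P;b+=P@o
    X=np.linalg.solve(A,b)
    return X,[np.round(proj(im,X)-[u,v],1) for im,u,v in obs]
E
python3 - <<'E'
from h import *
for n in ['scene','top','wrist']:
    im=snap(n,n+'0'); print(n,im['vfov'],im['cx'],im['cy'],im['k1'], im.get('t'),im.get('hand_eye')); 
print(ctrl.state(),ctrl.grasp_offset)
E
```

```text
scene 43.46599486348623 319.5944127673085 235.98234645176487 -0.05329711341833012 [-0.12483304 -0.2830559   1.61452097] None
top 45.2914483839901 328.31570080343306 239.06764691108287 0.06417668011255788 [-0.06750663  0.5880684   1.14842845] None
wrist 67.43660779844421 318.8085846262064 237.98964049184966 0.0035936583193835366 None [[-3.56119112e-04 -9.56705064e-01 -2.91058919e-01  8.14675321e-02]
 [ 9.99999539e-01 -6.00228127e-04  7.49409574e-04 -3.13955039e-04]
 [-8.91665685e-04 -2.91058518e-01  9.56704836e-01 -1.62331465e-01]
 [ 0.00000000e+00  0.00000000e+00  0.00000000e+00  1.00000000e+00]]
{'time_s': 0.15, 'qpos': array([ 1.03180758,  0.33374704,  0.0399016 ,  1.4660424 , -0.01336518,
        1.34326666, -0.05851659]), 'qd': array([-0.00025554, -0.00142842, -0.00047465, -0.00280265, -0.0002523 ,
        0.00068308, -0.0010286 ]), 'joint_torque': array([ 3.36884492e-03, -6.56848097e+01,  1.33728225e+00, -4.04110157e+01,
       -5.96428779e-02,  4.16237593e-02,  1.93442582e-05]), 'position': array([ 0.27654576, -0.58785948,  0.22187758]), 'ee_rot': array([ 9.75925687e-01,  2.18102485e-01, -1.89020924e-04, -5.68535432e-04]), 'force': array([-0.31468402,  0.27330899,  0.9455344 ]), 'moment': array([ 0.04275943, -0.041539  ,  0.02096253]), 'width': 0.08692983948026978} 0.0187
```

View pics/scene0.png

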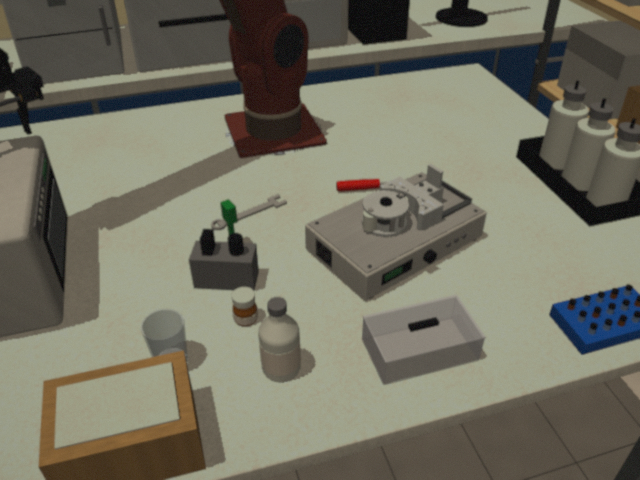

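View pics/top0.png

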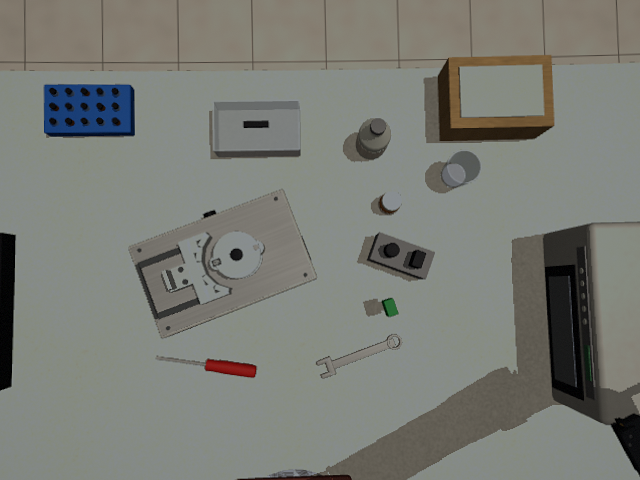

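View pics/wrist0.png

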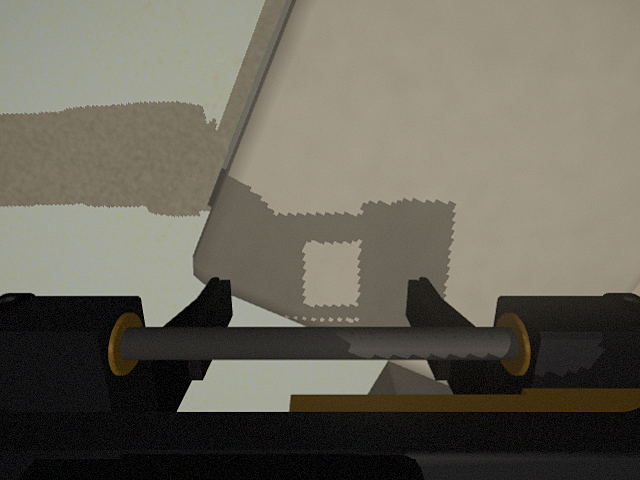

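```bash
python3 - <<'E'
from h import *
im=load('top0'); sc=load('scene0')
a=cv2.resize(im['color'][180:345,120:330,::-1],None,fx=3.8,fy=3.6,interpolation=cv2.INTER_CUBIC);cv2.imwrite('pics/a.png',a)
a=cv2.resize(im['color'][220:320,350:450,::-1],None,fx=5,fy=5,interpolation=cv2.INTER_CUBIC);
b=cv2.resize(sc['color'][190:300,180:270,::-1],None,fx=4.5,fy=500/110,interpolation=cv2.INTER_CUBIC)[:, :300*2]
cv2.imwrite('pics/b.png',np.hstack([a,b])[:, :800])
print(onz(im,391,250,.115),onz(im,417,259,.115),onz(im,236,254,.126))
for c in [(283,190),(316,274),(163,338),(129,247)]: print(onz(im,*c,.07))
f,R,t=cam(im);print(-R.T@t); f,R,t=cam(sc);print(-R.T@t)
E
```

```text
[ 0.55588896 -0.19592842  0.115     ] [ 0.53786324 -0.24432756  0.115     ] [0.55427265 0.09315741 0.126     ]
[0.68152271 0.00720495 0.07      ]
[ 0.51496508 -0.054025    0.07      ]
[0.40050614 0.23992893 0.07      ]
[0.575779   0.30458239 0.07      ]
[ 0.49238926 -0.04802603  1.19353081]
[ 1.41223268 -0.29276972  0.78883879]
```

View pics/a.png

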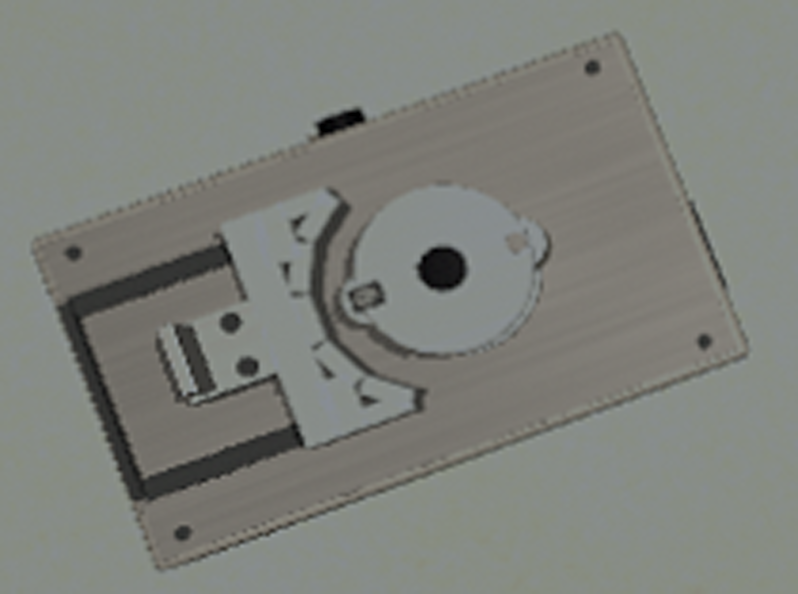

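View pics/b.png

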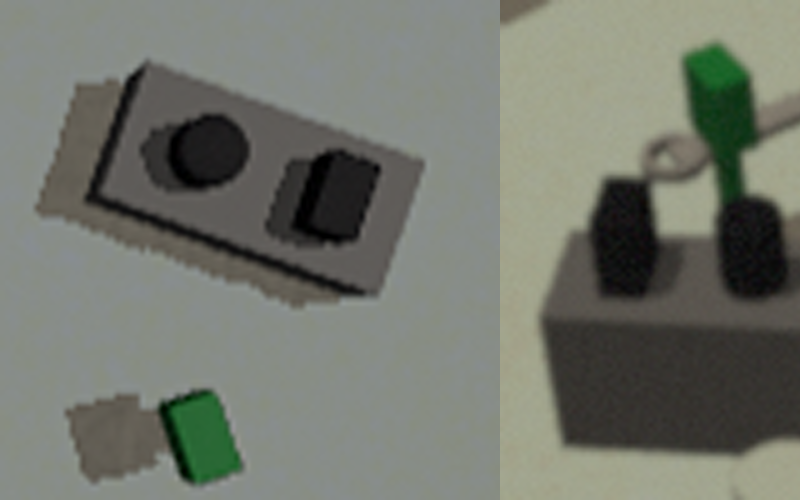

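```bash
cat >> h.py <<'E'
def yaw(s):  # angle of tool y axis in world, deg
    m=Ro.from_quat(s['ee_rot']).as_matrix(); return np.degrees(np.arctan2(m[1,1],m[0,1]))
def delta(pos,ang=None,s=None):
    s=s or ctrl.state(); M=Ro.from_quat(s['ee_rot']).as_matrix()
    sh=M.T@(np.array(pos)-s['position'])
    rv=np.zeros(3)
    if ang is not None:
        a=(ang-yaw(s)+90)%180-90 ; c,sn=np.cos(np.radians(yaw(s)+a)),np.sin(np.radians(yaw(s)+a))
        y=np.array([c,sn,0]);z=np.array([0,0,-1.]);x=np.cross(y,z)
        rv=Ro.from_matrix(M.T@np.c_[x,y,z]).as_rotvec()
    print('turn',np.round(rv,4),'shift',np.round(sh,4),'t',s['time_s'],'F',np.round(s['force'],2),'w',s['width'])
E
python3 - <<'E'
from h import *
delta([.538,-.244,.26],-20.5)
E
```

```text
turn [-1.200e-03 -3.000e-04 -7.733e-01] shift [ 0.383  -0.1999 -0.0379] t 0.15 F [-0.31  0.27  0.95] w 0.08692983948026978
```

>>> {"fn": "arm_command", "kwargs": {"series": [0,0,0,0,0,-0.06,0,0,0,-0.3,0.09,-0.05,-0.06,0,-0.001,0,-0.773,0.383,-0.2,-0.038,0,-0.001,0,-0.773,0.383,-0.2,-0.038,0,-0.001,0,-0.773,0.383,-0.2,-0.038,0,-0.001,0,-0.773,0.383,-0.2,-0.038,0,-0.001,0,-0.773,0.383,-0.2,-0.038,0,-0.001,0,-0.773,0.383,-0.2,-0.038,0,-0.001,0,-0.773,0.383,-0.2,-0.038,0,-0.001,0,-0.773,0.383,-0.2,-0.038,0,-0.001,0,-0.773,0.383,-0.2,-0.038,0]}}

```text
time_s: 1.52
position: [0.5373, -0.2457, 0.2605]
ee_rot: [0.822, 0.569, -0.0, 0.001]
force: [-0.5, -0.3, -0.1]
width: 0.087
```

```bash
python3 - <<'E'
from h import *
im=snap('wrist','w1'); s=im['state']; print(s['position'],yaw(s),s['qpos'],s['qd'].max(),s['force'])
E
```

```text
[ 0.53729484 -0.24569381  0.26049424] -20.65286614870477 [ 0.61346189  0.21427697 -0.30725731  1.54518404  0.0663743   1.39165127
 -0.05945354] 0.004201307181502026 [-0.51577974 -0.3259472  -0.13883478]
```

View pics/w1.png

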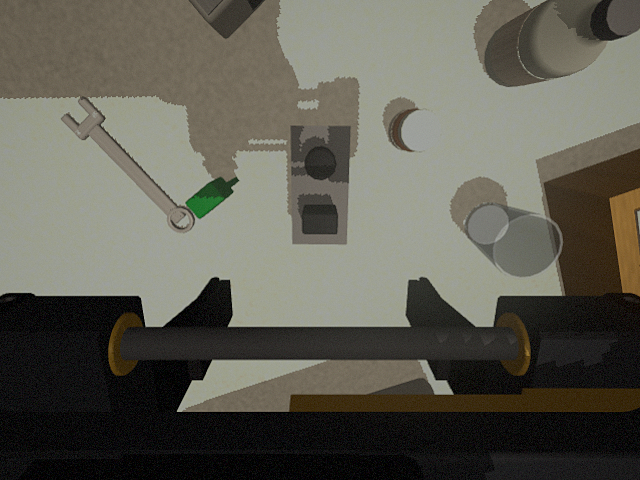

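```bash
python3 - <<'E'
from h import *
im=load('w1')
a=cv2.resize(im['color'][110:260,270:370,::-1],None,fx=5.3,fy=4,interpolation=cv2.INTER_CUBIC)
a=cv2.resize(im['color'][110:260,270:370,::-1],None,fx=4,fy=4,interpolation=cv2.INTER_CUBIC)
cv2.imwrite('pics/c.png',np.clip(a.astype(float)*1.6,0,255).astype(np.uint8))
E
```

```text
(no output)
```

View pics/c.png

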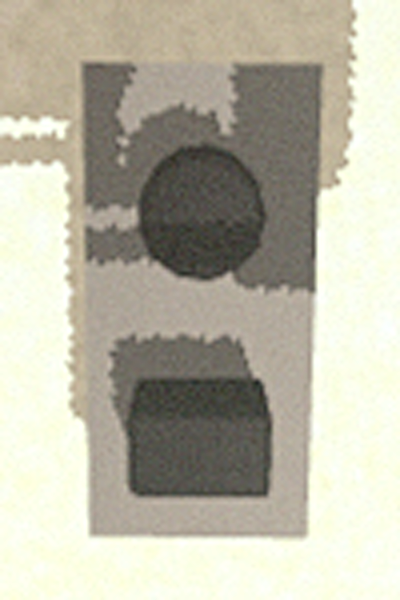

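```bash
python3 - <<'E'
from h import *
im=load('w1'); s=im['state']; M=Ro.from_quat(s['ee_rot']).as_matrix()
def g(c,z): 
    P=[onz(im,270+a/4-.4,110+b/4-.4,z) for a,b in c]; return np.array(P)
S=g([(82,63),(322,65),(306,537),(90,534)],.072)
H=g([(130,420),(271,420),(268,495),(134,495)],.112)
for P in (S,H):
    c=P.mean(0); print('centre',c,'tool',M.T@(c-s['position'])); 
    for i in range(4):
        e=P[(i+1)%4]-P[i]; print(np.linalg.norm(e),np.degrees(np.arctan2(e[1],e[0])))
# expected slot
c=S.mean(0); e=(S[0]+S[1]-S[2]-S[3]);e/=np.linalg.norm(e);print('slot',c-.026*e, c+.026*e, np.degrees(np.arctan2(e[1],e[0])))
E
```

```text
centre [ 0.54812616 -0.22210228  0.072     ] tool [0.02606971 0.0016896  0.18847141]
0.0558416701663735 -21.12855849468137
0.11547003498543482 -111.24387908828356
0.05534618799176112 158.4568183234036
0.1150695937501633 69.00315325742143
centre [ 0.53881402 -0.24689863  0.112     ] tool [-0.00045445  0.00174819  0.14849591]
0.03123354935481231 -20.69813272989059
0.01731250598433732 -112.04268509627576
0.03015539429897226 159.29608843778936
0.01731773788069084 71.52548185499913
slot [ 0.53875753 -0.24635571  0.072     ] [ 0.55749479 -0.19784885  0.072     ] 68.87942253991247
```

```bash
python3 - <<'E'
from h import *
delta([.5388,-.2466,.079],-21.1)
E
```

```text
turn [0.0009 0.0008 0.0078] shift [-0.0003  0.0015  0.1816] t 1.575 F [-0.45 -0.16  0.64] w 0.08716432748111848
```

>>> {"fn": "arm_command", "kwargs": {"series": [0.001,0.001,0.008,0,0.0015,0.05,0,0.001,0.001,0.008,0,0.0015,0.1,0,0.001,0.001,0.008,0,0.0015,0.14,0,0.001,0.001,0.008,0,0.0015,0.165,0,0.001,0.001,0.008,0,0.0015,0.18,0,0.001,0.001,0.008,0,0.0015,0.1815,0,0.001,0.001,0.008,0,0.0015,0.1815,0]}}

```text
time_s: 2.45
position: [0.5402, -0.2452, 0.0801]
ee_rot: [0.824, 0.566, 0.001, 0.0]
force: [0.2, -0.2, 0.4]
width: 0.087
```

```bash
python3 - <<'E'
from h import *
im=snap('wrist','w2'); s=im['state']; print(s['position'],yaw(s),s['qd'].max(),s['force'])
E
```

```text
[ 0.5402395  -0.24522493  0.08013757] -20.995226219244426 0.0008885432379375341 [ 0.20820426 -0.23800344  0.42941151]
```

View pics/w2.png

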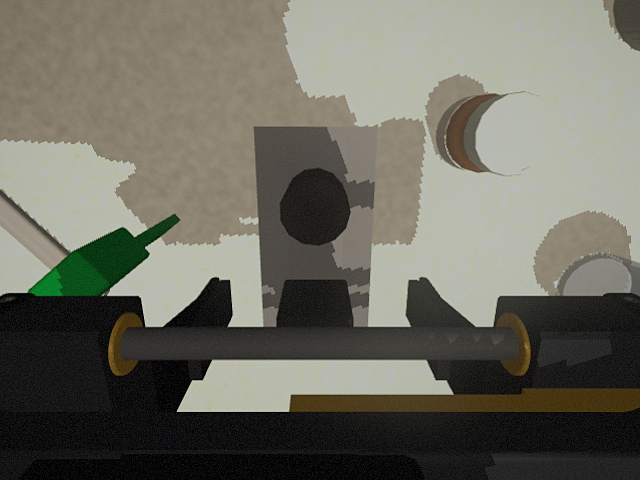

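>>> {"fn": "arm_command", "kwargs": {"series": [0,0,0,-0.0015,-0.0016,0,0,0,0,0,-0.0015,-0.0016,0,0,0,0,0,-0.0015,-0.0016,0,150,0,0,0,-0.0015,-0.0016,0,200,0,0,0,-0.0015,-0.0016,0,255,0,0,0,-0.0015,-0.0016,0,255,0,0,0,-0.0015,-0.0016,0,255,0,0,0,-0.0015,-0.0016,0,255,0,0,0,-0.0015,-0.0016,0,255]}}

```text
time_s: 3.62
position: [0.5377, -0.2455, 0.0791]
ee_rot: [0.824, 0.567, 0.0, -0.0]
force: [0.5, -0.3, 0.3]
width: 0.0316
```

```bash
python3 - <<'E'
from h import *
im=snap('wrist','w3'); s=im['state']; print(s['position'],yaw(s),s['qd'].max(),s['force'],s['width'])
E
```

```text
[ 0.53766226 -0.24554414  0.07905408] -20.968884180635296 0.0014180595080233332 [ 0.5328482  -0.32129232  0.30251252] 0.03157126624616099
```

View pics/w3.png

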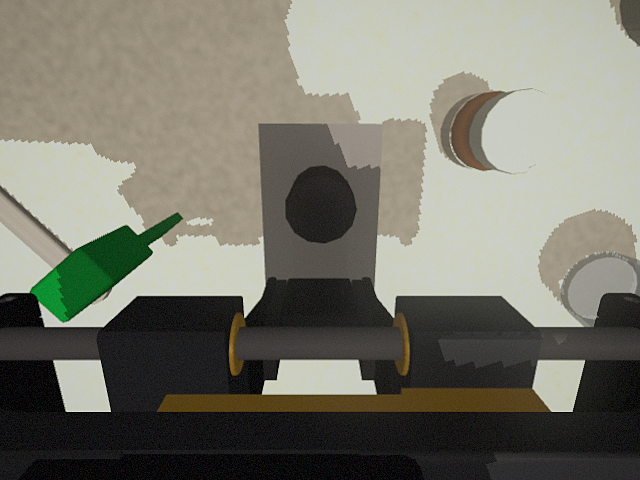

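>>> {"fn": "arm_command", "kwargs": {"series": [0,0,0,0,0,-0.02,255,0,0,0,0,0,-0.07,255,0,0,0,0,0,-0.13,255,0,0,0,0,0,-0.13,255,0,0,0,0,0,-0.13,255]}}

```text
time_s: 4.3
position: [0.5373, -0.2456, 0.2085]
ee_rot: [0.824, 0.567, 0.0, -0.0]
force: [-0.3, -0.8, -1.9]
width: 0.0318
```

```bash
python3 - <<'E'
from h import *
delta([.563,.07,.30],21.2); print(ctrl.state()['position'])
E
```

```text
turn [-5.000e-04 -8.000e-04 -7.361e-01] shift [ 0.304  -0.089  -0.0913] t 4.3 F [-0.29 -0.85 -1.87] w 0.03183678252938066
[ 0.53725642 -0.24561016  0.20846642]
```

>>> {"fn": "arm_command", "kwargs": {"series": [0,0,-0.736,0.304,-0.089,-0.091,255,0,0,-0.736,0.304,-0.089,-0.091,255,0,0,-0.736,0.304,-0.089,-0.091,255,0,0,-0.736,0.304,-0.089,-0.091,255,0,0,-0.736,0.304,-0.089,-0.091,255,0,0,-0.736,0.304,-0.089,-0.091,255,0,0,-0.736,0.304,-0.089,-0.091,255,0,0,-0.736,0.304,-0.089,-0.091,255]}}

```text
time_s: 5.3
position: [0.5631, 0.0676, 0.2988]
ee_rot: [0.566, 0.824, -0.001, -0.001]
force: [-1.1, -0.5, -1.1]
width: 0.0318
```

```bash
python3 - <<'E'
from h import *
im=snap('wrist','w4'); s=im['state']; print(s['position'],yaw(s),s['qd'].max(),s['force'],s['width'],s['time_s'],s['qpos'])
E
```

```text
[0.56309232 0.06761587 0.29878529] 21.047991563337693 0.009812546006517434 [-1.10780736 -0.45255534 -1.10656341] 0.0318224971494927 5.3 [ 0.31360234  0.18333414 -0.58874662  1.52426874  0.10172721  1.4669895
  0.0891997 ]
```

View pics/w4.png

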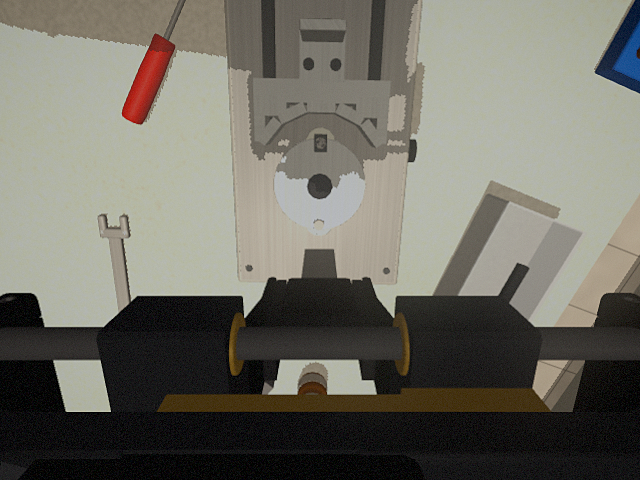

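```bash
python3 - <<'E'
from h import *
im=load('w4')
a=cv2.resize(im['color'][0:250,220:420,::-1],None,fx=3.2,fy=3.2,interpolation=cv2.INTER_CUBIC)
a=cv2.resize(im['color'][80:210,230:410,::-1],None,fx=4.4,fy=4.4,interpolation=cv2.INTER_CUBIC)
cv2.imwrite('pics/d.png',np.clip(a.astype(float)*1.4,0,255).astype(np.uint8))
a=cv2.resize(im['color'][0:100,220:400,::-1],None,fx=4.4,fy=4.4,interpolation=cv2.INTER_CUBIC)
cv2.imwrite('pics/e.png',np.clip(a.astype(float)*1.4,0,255).astype(np.uint8))
E
```

```text
(no output)
```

View pics/d.png

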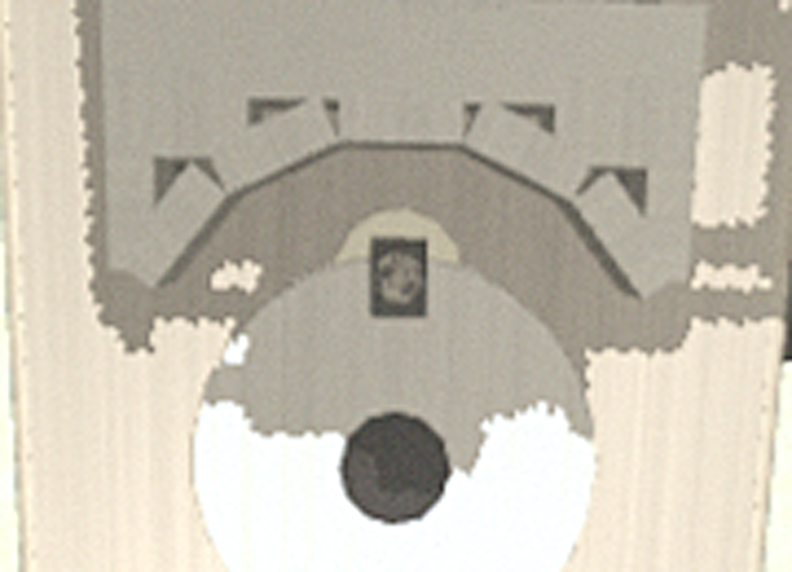

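View pics/e.png

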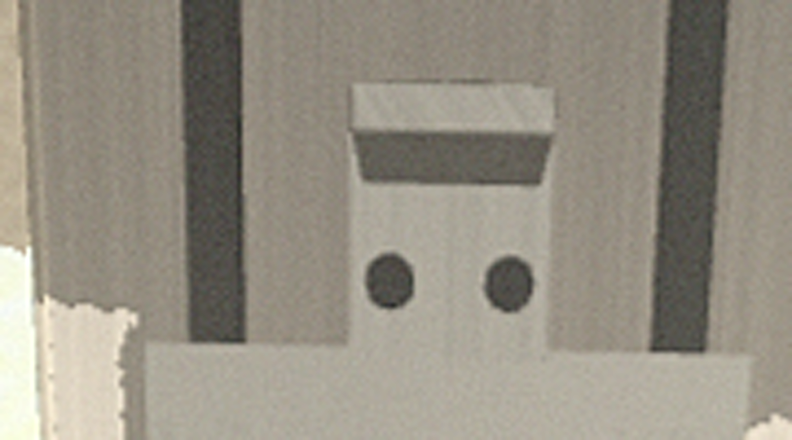

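```bash
python3 - <<'E'
from h import *
im=load('w4'); s=im['state']; M=Ro.from_quat(s['ee_rot']).as_matrix()
D=lambda a,b,z: onz(im,230+a/4.4-.4,80+b/4.4-.4,z)
E_=lambda a,b,z: onz(im,220+a/4.4-.4,b/4.4-.4,z)
cap=D(394,467,.126); print('cap',cap)
pl=(D(194,467,.118)+D(594,467,.118))/2; print('plate c',pl, np.linalg.norm(D(194,467,.118)-D(594,467,.118)))
top=load('top0'); 
# directions: shoe rear edge, face edge, side edges
T=[E_(352,84,.149),E_(553,88,.149),E_(552,132,.149),E_(354,130,.149)]
rear=[E_(146,342,.11),E_(750,354,.11)]
face=[D(345,142,.11),D(460,144,.11)]
side=[D(103,10,.11),D(105,275,.11)]; side2=[D(706,5,.11),D(692,285,.11)]
roll=D(400,209,.108)
ang=lambda p,q: np.degrees(np.arctan2(*(q-p)[1::-1]))
print('angs tabrear',ang(T[0],T[1]),'shoe rear',ang(*rear),'face',ang(*face),'sides',ang(*side)+90,ang(*side2)+90)
ed=[onz(im,u,v,.07) for u,v in [(236.5,283),(397,284)]]; print('deck front edge',ang(*ed))
for ph in (20.9,):
    c,sn=np.cos(np.radians(ph)),np.sin(np.radians(ph)); A=np.array([[c,sn,0],[-sn,c,0],[0,0,1]])
    f=lambda p:np.round((A@(p-cap))[:2]*1000,1)
    print('tab',[f(p) for p in T],'rear',[f(p) for p in rear],'face',[f(p) for p in face],'roll',f(roll),'plate',f(pl))
    print('sides',[f(p) for p in side+side2])
    print('tool',f(s['position']))
E
```

```text
cap [0.55377117 0.09540696 0.126     ]
plate c [0.55420355 0.09425551 0.118     ] 0.08683839432647647
angs tabrear 20.0040935919044 shoe rear 19.97066046732138 face 20.08335867264413 sides 18.40857602921929 21.263654905618026
deck front edge 20.67139129653966
tab [array([-15.3, 131.3]), array([ 19.7, 130.7]), array([ 19.7, 123.9]), array([-15. , 124.2])] rear [array([-59.8,  94.8]), array([63.5, 92.8])] face [array([-10.4,  65.7]), array([13.7, 65.3])] roll [ 1.1 52.3] plate [-0.  -1.2]
sides [array([-59.8,  91.1]), array([-62.1,  38.6]), array([63.6, 92.3]), array([63.9, 36.8])]
tool [ -1.2 -29.3]
```

```bash
python3 - <<'E'
from h import *
delta([.5341,.1503,.19],20.1); print(ctrl.state()['position'])
E
```

```text
turn [-0.0017 -0.0004  0.0161] shift [0.0876 0.0028 0.109 ] t 5.35 F [-0.56 -0.77 -1.2 ] w 0.03210102597615154
[0.56315457 0.06753604 0.29900584]
```

>>> {"fn": "arm_command", "kwargs": {"series": [-0.002,0,0.016,0.05,0.003,0,255,-0.002,0,0.016,0.0876,0.003,0.02,255,-0.002,0,0.016,0.0876,0.003,0.07,255,-0.002,0,0.016,0.0876,0.003,0.1,255,-0.002,0,0.016,0.0876,0.003,0.109,255,-0.002,0,0.016,0.0876,0.003,0.109,255,-0.002,0,0.016,0.0876,0.003,0.109,255]}}

```text
time_s: 6.22
position: [0.5353, 0.1527, 0.1928]
ee_rot: [0.572, 0.82, 0.002, 0.001]
force: [-0.0, -0.9, -0.3]
width: 0.0318
```

```bash
python3 - <<'E'
from h import *
im=snap('wrist','w5'); s=im['state']; print(s['position'],yaw(s),s['qd'].max(),s['force'],s['width'],s['time_s'])
a=np.clip(cv2.resize(im['color'][80:330,180:460,::-1],None,fx=2.8,fy=2.4).astype(float)*1.6,0,255)
cv2.imwrite('pics/f.png',a)
snap('scene','s5'); snap('top','t5')
sc=load('s5');b=cv2.resize(sc['color'][140:260,300:480,::-1],None,fx=4.4,fy=4.4,interpolation=cv2.INTER_CUBIC);cv2.imwrite('pics/g.png',b)
E
```

```text
[0.53533868 0.15271821 0.19276872] 20.23865768126167 -4.9049269642858196e-05 [-0.04531725 -0.9010496  -0.29453198] 0.03175905307340141 6.225[ WARN:0@0.960] global loadsave.cpp:1063 imwrite_ Unsupported depth image for selected encoder is fallbacked to CV_8U.
```

View pics/f.png

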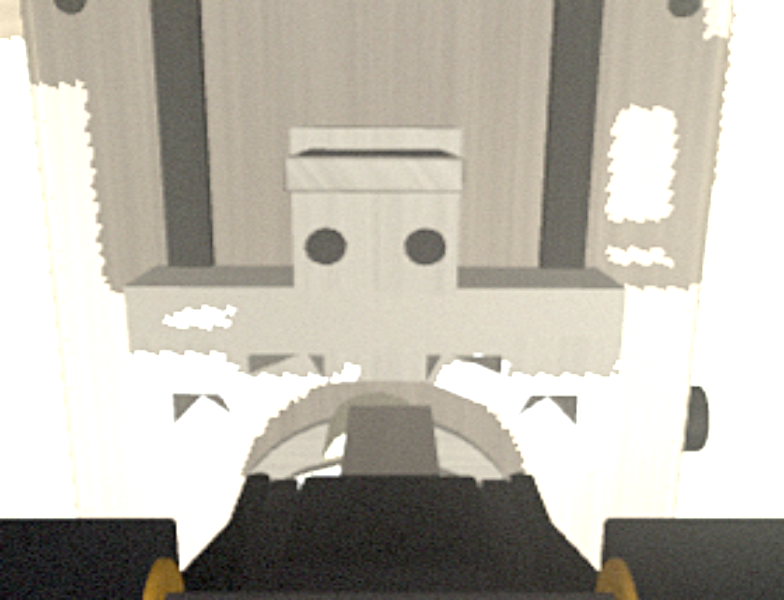

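View pics/g.png

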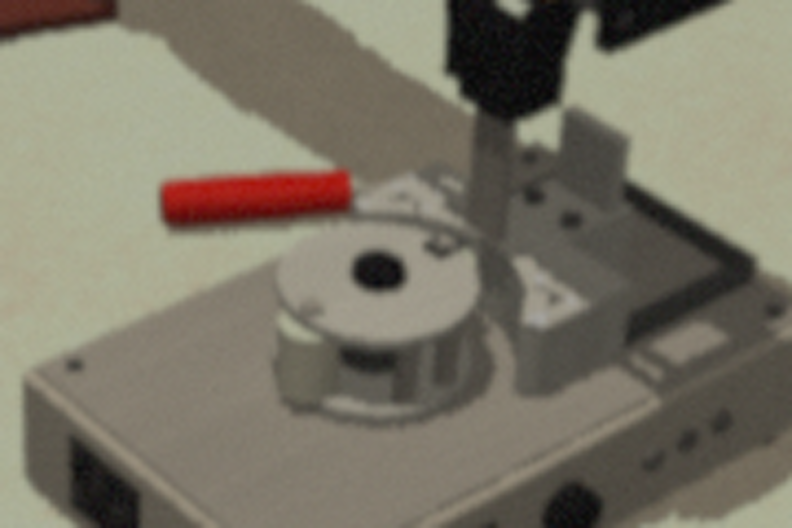

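```bash
python3 - <<'E'
from h import *
im=load('w5'); s=im['state']; M=Ro.from_quat(s['ee_rot']).as_matrix()
f=lambda a,b,z: onz(im,180+a/2.8-.4,80+b/2.4-.4,z)
O=np.array([.55415,.09555,0]);c,sn=np.cos(np.radians(20.1)),np.sin(np.radians(20.1)); A=np.array([[c,sn,0],[-sn,c,0],[0,0,1]])
p=lambda P: (np.round(A@(P-O)*1000,1)[:2], np.round(M.T@(P-s['position'])*1000,1)[:2])
zb=s['position'][2]-.0721
print('tcp',p(s['position']))
print('blade L',p(f(348,405,zb)),'R',p(f(433,405,zb)))
print('face top', p(f(340,381,.11)),p(f(430,381,.11)))
print('roller crest', p(f(372,394,.108)))
print('tab', [p(f(*q,.149))[0] for q in [(286,189),(464,190),(463,158),(287,157)]])
E
```

```text
tcp (array([ 2. , 60.2]), array([0., 0.]))
blade L (array([-6.7, 61.8]), array([ 1.6, -9. ])) R (array([14.1, 61.8]), array([ 1.6, 11.9]))
face top (array([-9.1, 65.7]), array([  5.5, -11.4])) (array([13.8, 65.7]), array([ 5.5, 11.5]))
roller crest (array([-1., 61.]), array([ 0.8, -3.3]))
tab [array([-17.5, 124.6]), array([ 18.1, 124.4]), array([ 17.8, 131.7]), array([-17.1, 131.8])]
```

```bash
python3 - <<'E'
from h import *
im=load('w5')
a=np.clip(cv2.resize(im['color'][215:295,250:390,::-1],None,fx=5.6,fy=5.6,interpolation=cv2.INTER_CUBIC).astype(float)*1.1,0,255).astype(np.uint8)
cv2.imwrite('pics/f2.png',a)
E
```

```text
(no output)
```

View pics/f2.png

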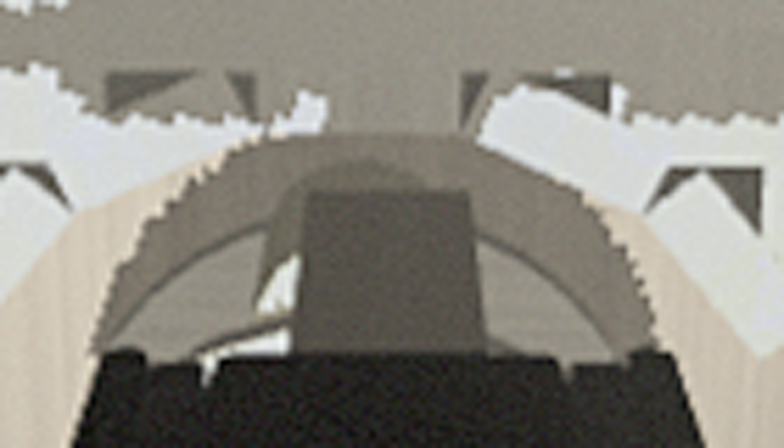

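```bash
python3 - <<'E'
from h import *
im=load('w5'); print(list(im.keys()),im['cx'],im['cy'],im['vfov'],im['k1']); print(im['hand_eye'])
s=im['state'];print(s['position'],s['ee_rot'])
s=load('w4')['state'];print(s['position'],s['ee_rot'])
s=ctrl.state();print(s['position'],s['ee_rot'])
im=load('w5');M=Ro.from_quat(im['state']['ee_rot']).as_matrix()
for u in (303.9,319,334.2): print(M.T@(onz(im,u,248.6,.1207)-im['state']['position']))
E
```

```text
['color', 'vfov', 'cx', 'cy', 'k1', 'hand_eye', 'state'] 318.8085846262064 237.98964049184966 67.43660779844421 0.0035936583193835366
[[-3.52570438e-04 -9.56243846e-01 -2.92570646e-01  8.07784197e-02]
 [ 9.99999594e-01 -5.79915762e-04  6.90330991e-04  1.06652705e-03]
 [-8.29791091e-04 -2.92570284e-01  9.56243662e-01 -1.62326984e-01]
 [ 0.00000000e+00  0.00000000e+00  0.00000000e+00  1.00000000e+00]]
[0.53533868 0.15271821 0.19276872] [0.57186748 0.82034307 0.00189448 0.00111706]
[0.56309232 0.06761587 0.29878529] [ 5.66060910e-01  8.24362733e-01 -7.30990494e-04 -7.71945624e-04]
[0.53501745 0.15294745 0.19237329] [0.57163512 0.82050551 0.00172499 0.00100871]
[ 0.00145061 -0.00901939  0.07203034]
[0.00142857 0.00136472 0.07207588]
[0.00140648 0.01182244 0.07212174]
```

>>> {"fn": "arm_command", "kwargs": {"series": [0,0,0,0,-0.003,0,255,0,0,0,0,-0.003,0,255,0,0,0,0,-0.003,0,255]}}

```text
time_s: 6.75
position: [0.5316, 0.1518, 0.1914]
ee_rot: [0.572, 0.821, 0.001, 0.0]
force: [-0.7, -0.6, -1.0]
width: 0.0315
```

```bash
python3 - <<'E'
from h import *
im=snap('wrist','w6'); s=im['state']; print(s['position'],yaw(s),s['ee_rot'],s['force'],s['time_s'])
a=np.clip(cv2.resize(im['color'][90:300,220:420,::-1],None,fx=4,fy=2.8,interpolation=cv2.INTER_CUBIC).astype(float)*1.1,0,255).astype(np.uint8)
cv2.imwrite('pics/f3.png',a)
E
```

```text
[0.53161363 0.15179294 0.19139378] 20.284579212691284 [5.71539665e-01 8.20573485e-01 1.15123171e-03 4.90744044e-04] [-0.66552387 -0.60112183 -1.0343075 ] 6.75
```

View pics/f3.png

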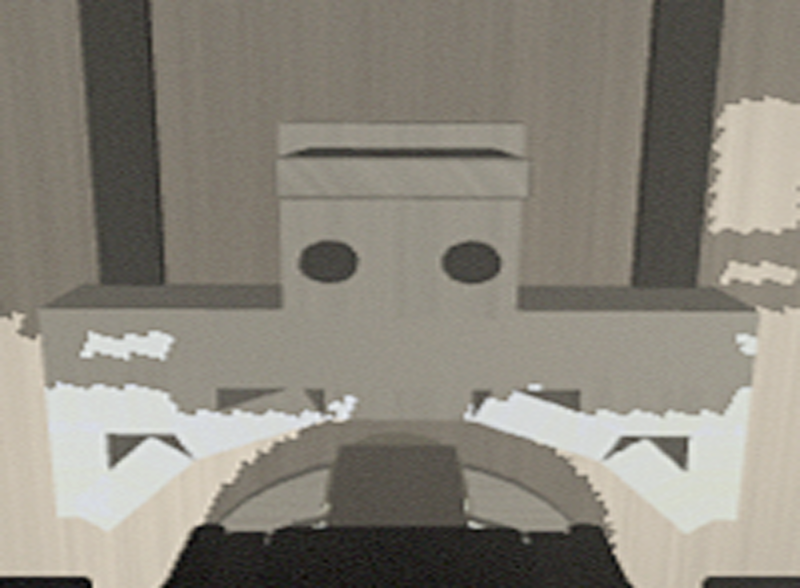

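>>> {"fn": "arm_command", "kwargs": {"series": [0,0,0,0,0,0.015,255,0,0,0,0,0,0.03,255,0,0,0,0,0,0.041,255,0,0,0,0,0,0.044,255,0,0,0,0,0,0.046,255,0,0,0,0,0,0.046,255]}}

```text
time_s: 7.55
position: [0.5319, 0.1519, 0.1455]
ee_rot: [0.572, 0.821, 0.001, 0.001]
force: [0.1, -0.9, -0.6]
width: 0.032
```

Small steps down to touch the deck.

>>> {"fn": "arm_command", "kwargs": {"series": [0,0,0,0,0,0.001,255,0,0,0,0,0,0.002,255,0,0,0,0,0,0.002,255]}}

```text
time_s: 7.92
position: [0.5317, 0.1519, 0.1433]
ee_rot: [0.572, 0.821, 0.001, 0.0]
force: [-0.3, 0.0, -1.1]
width: 0.0315
```

>>> {"fn": "arm_command", "kwargs": {"series": [0,0,0,0,0,0.0005,255,0,0,0,0,0,0.001,255,0,0,0,0,0,0.001,255]}}

```text
time_s: 8.3
position: [0.5317, 0.1518, 0.1423]
ee_rot: [0.572, 0.821, 0.001, 0.0]
force: [-0.2, 0.4, -0.5]
width: 0.032
```

>>> {"fn": "arm_command", "kwargs": {"series": [0,0,0,0,0,0.0005,255,0,0,0,0,0,0.0005,255]}}

```text
time_s: 8.55
position: [0.5318, 0.1519, 0.1421]
ee_rot: [0.572, 0.821, 0.001, 0.001]
force: [-2.2, -0.2, 2.0]
width: 0.0316
```

>>> {"fn": "arm_command", "kwargs": {"series": [0,0,0,0,0,0.0005,255,0,0,0,0,0,0.0005,255]}}

```text
time_s: 8.8
position: [0.5319, 0.1519, 0.142]
ee_rot: [0.572, 0.821, 0.001, 0.001]
force: [-2.8, -0.9, 6.6]
width: 0.0319
```

>>> {"fn": "arm_command", "kwargs": {"series": [0,0,0,0,0,-0.0006,255,0,0,0,0,0,-0.0006,230,0,0,0,0,0,-0.0006,120,0,0,0,0,0,-0.0006,0,0,0,0,0,0,-0.0006,0,0,0,0,0,0,-0.0006,0]}}

```text
time_s: 9.55
position: [0.5317, 0.1519, 0.1418]
ee_rot: [0.572, 0.821, 0.001, 0.0]
force: [-0.3, -0.1, -0.5]
width: 0.0642
```

```bash
python3 - <<'E'
from h import *
im=snap('wrist','w7'); s=im['state']; print(s['position'],yaw(s),s['ee_rot'],s['force'],s['time_s'],s['width'])
E
```

```text
[0.53171158 0.1518641  0.14183122] 20.283595676981605 [5.71546707e-01 8.20568686e-01 1.11894214e-03 3.76704689e-04] [-0.25531651 -0.08416069 -0.48982945] 9.55 0.06418675345234262
```

View pics/w7.png

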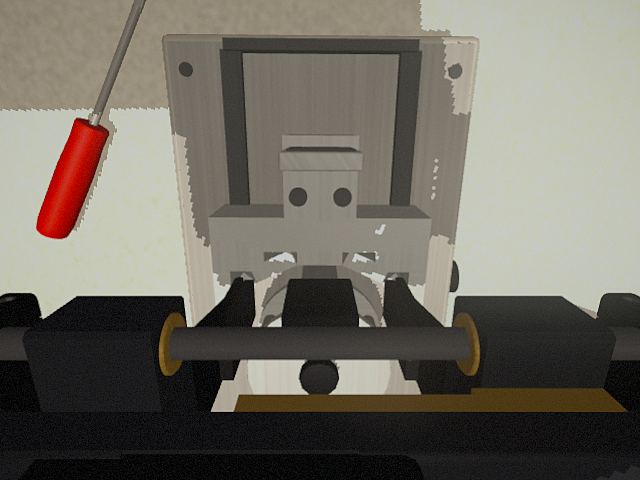

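>>> {"fn": "arm_command", "kwargs": {"series": [0,0,0,0,0,-0.0,0,0,0,0,0,0,-0.025,0,0,0,0,0,0,-0.065,0,0,0,0,0.03,0.0,-0.065,100,0,0,0,0.09,0.001,-0.065,255,0,0,0,0.09,0.001,-0.04,255,0,0,0,0.09,0.001,0,255,0,0,0,0.09,0.001,0.02,255,0,0,0,0.09,0.001,0.021,255,0,0,0,0.09,0.001,0.021,255]}}

```text
time_s: 10.85
position: [0.5022, 0.237, 0.1222]
ee_rot: [0.572, 0.82, 0.002, 0.001]
force: [0.1, 0.9, 0.1]
width: 0.0252
```

```bash
python3 - <<'E'
from h import *
im=snap('wrist','w8'); s=im['state']; print(s['position'],yaw(s),s['ee_rot'],s['force'],s['time_s'],s['width'])
sc=snap('scene','s8')
b=cv2.resize(sc['color'][130:260,300:490,::-1],None,fx=4.2,fy=4.2,interpolation=cv2.INTER_CUBIC);cv2.imwrite('pics/g8.png',b)
F=[ctrl.state()['force'] for _ in range(5)];print(F)
E
```

```text
[0.50219405 0.23701938 0.12215723] 20.268558602241917 [5.71653338e-01 8.20492966e-01 1.79778057e-03 7.22027044e-04] [0.07834921 0.8990548  0.07533664] 10.85 0.025216372085156417
[array([ 0.06832433,  0.05763048, -0.39633179]), array([ 0.06832433,  0.05763048, -0.39633179]), array([ 0.06832433,  0.05763048, -0.39633179]), array([ 0.06832433,  0.05763048, -0.39633179]), array([ 0.06832433,  0.05763048, -0.39633179])]
```

View pics/g8.png

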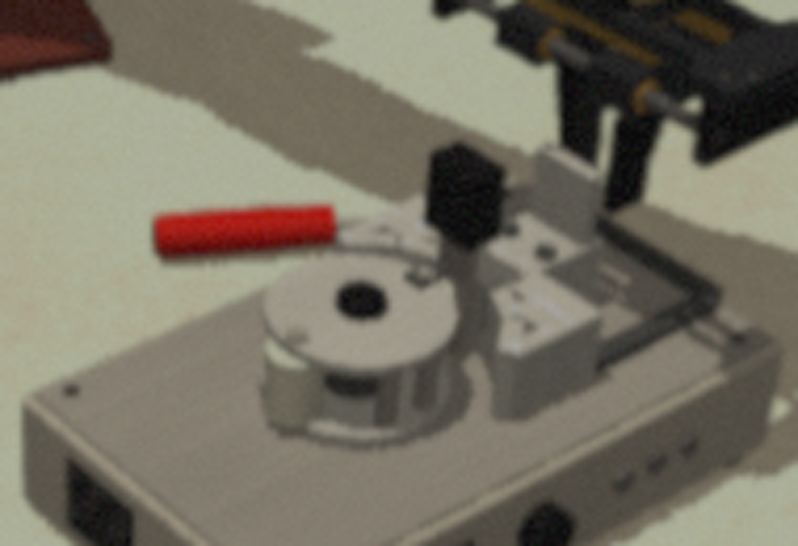

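View pics/w8.png

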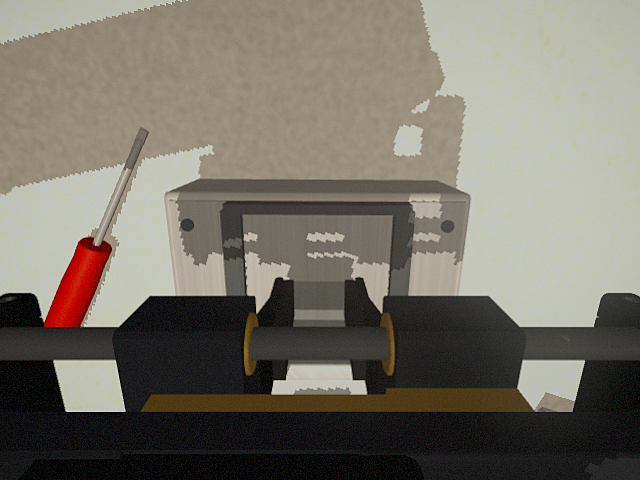

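>>> {"fn": "arm_command", "kwargs": {"series": [0,0,0,-0.003,0,0.0,255,0,0,0,-0.005,0,0,255,0,0,0,-0.006,0,0,255,0,0,0,-0.0065,0,0,255,0,0,0,-0.007,0,0,255,0,0,0,-0.0075,0,0,255,0,0,0,-0.008,0,0,255,0,0,0,-0.0085,0,0,255]}}

```text
time_s: 11.95
position: [0.5042, 0.2293, 0.121]
ee_rot: [0.571, 0.821, 0.001, 0.0]
force: [-1.5, 3.7, -0.6]
width: 0.0004
```

>>> {"fn": "arm_command", "kwargs": {"series": [0,0,0,-0.0005,0,0.0,255,0,0,0,-0.001,0,0,255,0,0,0,-0.0015,0,0,255]}}

```text
time_s: 12.32
position: [0.5043, 0.2292, 0.121]
ee_rot: [0.571, 0.821, 0.002, -0.0]
force: [-2.0, 7.7, -1.9]
width: 0.0003
```

>>> {"fn": "arm_command", "kwargs": {"series": [0,0,0,-0.0003,0,0.0,255,0,0,0,-0.0006,0,0,255,0,0,0,-0.001,0,0,255]}}

```text
time_s: 12.7
position: [0.5045, 0.2284, 0.121]
ee_rot: [0.571, 0.821, 0.002, -0.0]
force: [-3.6, 6.8, -1.9]
width: 0.0002
```

>>> {"fn": "arm_command", "kwargs": {"series": [0,0,0,-0.0003,0,0.0,255,0,0,0,-0.0006,0,0,255,0,0,0,-0.001,0,0,255]}}

```text
time_s: 13.08
position: [0.5049, 0.2275, 0.121]
ee_rot: [0.571, 0.821, 0.002, -0.0]
force: [-2.8, 6.4, -1.4]
width: 0.0002
```

>>> {"fn": "arm_command", "kwargs": {"series": [0,0,0,-0.0004,0,0.0,255,0,0,0,-0.0008,0,0,255,0,0,0,-0.0012,0,0,255,0,0,0,-0.0016,0,0,255,0,0,0,-0.002,0,0,255]}}

```text
time_s: 13.7
position: [0.5055, 0.2257, 0.121]
ee_rot: [0.571, 0.821, 0.002, -0.001]
force: [-3.1, 8.7, -1.6]
width: 0.0
```

>>> {"fn": "arm_command", "kwargs": {"series": [0,0,0,-0.0004,0,0.0,255,0,0,0,-0.0008,0,0,255,0,0,0,-0.0012,0,0,255]}}

```text
time_s: 14.08
position: [0.5058, 0.2247, 0.121]
ee_rot: [0.571, 0.821, 0.002, -0.001]
force: [-3.7, 8.6, -1.1]
width: 0.0006
```

```bash
python3 - <<'E'
from h import *
sc=snap('scene','s9'); t=snap('top','t9'); im=snap('wrist','w9')
b=cv2.resize(sc['color'][140:230,350:470,::-1],None,fx=5,fy=5,interpolation=cv2.INTER_CUBIC)
cv2.imwrite('pics/g9.png',b)
s=ctrl.state(); print(s['force'],s['position'])
E
```

```text
[-3.86780962  8.56456956 -1.35887921] [0.50587962 0.22459962 0.12101302]
```

View pics/g9.png

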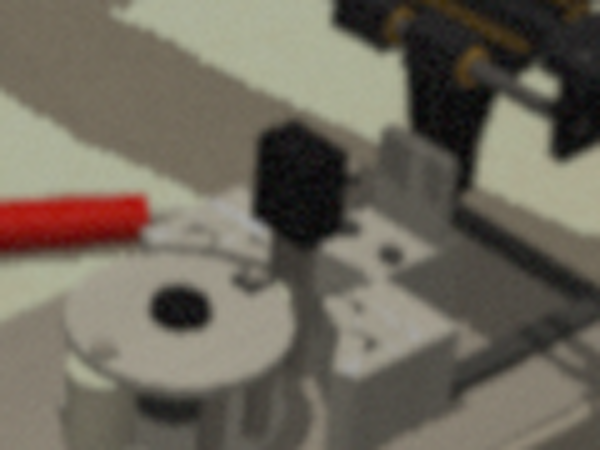

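>>> {"fn": "arm_command", "kwargs": {"series": [0,0,0,-0.0003,0,0.0,255,0,0,0,-0.0006,0,0,255,0,0,0,-0.0009,0,0,255]}}

```text
time_s: 14.6
position: [0.5062, 0.2239, 0.121]
ee_rot: [0.571, 0.821, 0.002, -0.001]
force: [-3.0, 8.8, -1.6]
width: 0.0006
```

>>> {"fn": "arm_command", "kwargs": {"series": [0,0,0,-0.0003,0,0.0,255,0,0,0,-0.0006,0,0,255,0,0,0,-0.0008,0,0,255]}}

```text
time_s: 14.98
position: [0.5064, 0.2231, 0.121]
ee_rot: [0.571, 0.821, 0.002, -0.001]
force: [-2.8, 7.9, -2.4]
width: 0.0006
```

>>> {"fn": "arm_command", "kwargs": {"series": [0,0,0,-0.0002,0,0.0,255,0,0,0,-0.0004,0,0,255]}}

```text
time_s: 15.22
position: [0.5066, 0.2227, 0.121]
ee_rot: [0.571, 0.821, 0.002, -0.001]
force: [-3.5, 7.2, -0.9]
width: 0.0003
```

>>> {"fn": "arm_command", "kwargs": {"series": [0,0,0,-0.0002,0,0.0,255,0,0,0,-0.0004,0,0,255]}}

```text
time_s: 15.48
position: [0.5067, 0.2225, 0.121]
ee_rot: [0.571, 0.821, 0.002, -0.001]
force: [-2.8, 8.6, -1.9]
width: 0.0008
```

>>> {"fn": "arm_command", "kwargs": {"series": [0,0,0,-0.0002,0,0.0,255,0,0,0,-0.0004,0,0,255]}}

```text
time_s: 15.72
position: [0.5066, 0.2224, 0.121]
ee_rot: [0.571, 0.821, 0.002, -0.001]
force: [-4.1, 9.9, -1.3]
width: 0.0008
```

>>> {"fn": "arm_command", "kwargs": {"series": [0,0,0,-0.0002,0,0.0,255,0,0,0,-0.0003,0,0,255]}}

```text
time_s: 15.98
position: [0.5067, 0.2224, 0.121]
ee_rot: [0.571, 0.821, 0.002, -0.001]
force: [-4.1, 10.9, -1.2]
width: 0.0007
```

>>> {"fn": "arm_command", "kwargs": {"series": [0,0,0,-0.0002,0,0.0,255,0,0,0,-0.0002,0,0,255]}}

```text
time_s: 16.23
position: [0.5067, 0.2224, 0.121]
ee_rot: [0.57, 0.821, 0.002, -0.001]
force: [-3.6, 11.1, -1.5]
width: 0.0004
```

```bash
python3 - <<'E'
from h import *
y=np.array([-.344,.939,0])
for i in range(4):
    vision.get_image('wrist'); s=ctrl.state(); print(s['force'],s['force']@y,s['position'],s['time_s'])
E
```

```text
[-4.15078099 10.74497794 -1.31966541] 11.51740294705083 [0.50667781 0.22237673 0.12103221] 16.275
[-4.72608172 10.58110629 -2.19524167] 11.561430919809595 [0.50670739 0.22238285 0.1210537 ] 16.325
[-4.06325179 11.25287037 -1.69145185] 11.964203889903109 [0.50671361 0.22236845 0.12103978] 16.375
[-3.29433705 11.13368332 -1.43778105] 11.587780582225545 [0.50666559 0.22239159 0.12103378] 16.425
```

>>> {"fn": "arm_command", "kwargs": {"series": [0,0,0,-0.0002,0,0.0,255,0,0,0,-0.0004,0,0,255,0,0,0,-0.0004,0,0,255]}}

```text
time_s: 16.8
position: [0.5067, 0.2223, 0.1211]
ee_rot: [0.57, 0.821, 0.002, -0.001]
force: [-4.0, 11.5, -1.9]
width: 0.0006
```

```bash
python3 - <<'E'
from h import *
y=np.array([-.344,.939,0])
for i in range(4):
    vision.get_image('wrist'); s=ctrl.state(); print(s['force'],s['force']@y,s['position'],s['time_s'])
E
```

```text
[-3.53757568 11.96727158 -1.91197126] 12.454194051482146 [0.50671064 0.22231132 0.12105801] 16.85
[-4.01061663 10.93885809 -1.69684337] 11.65123986786291 [0.50670186 0.22231131 0.12104525] 16.9
[-4.59085634 11.75838416 -1.8507317 ] 12.620377306019869 [0.50671853 0.22233197 0.12105115] 16.95
[-3.82230799 11.72345415 -1.60943931] 12.323197398112653 [0.50669929 0.22230499 0.12103624] 17.0
```

>>> {"fn": "arm_command", "kwargs": {"series": [0,0,0,-0.0002,0,0.0,255,0,0,0,-0.0003,0,0,255,0,0,0,-0.0003,0,0,255]}}

```text
time_s: 17.38
position: [0.5067, 0.2223, 0.1211]
ee_rot: [0.57, 0.821, 0.003, -0.001]
force: [-3.8, 11.9, -2.2]
width: 0.0006
```

```bash
python3 - <<'E'
from h import *
y=np.array([-.344,.939,0])
for i in range(4):
    im=snap('wrist','w10'); s=ctrl.state(); print(s['force'],s['force']@y,s['position'],s['time_s'])
sc=snap('scene','s10')
b=cv2.resize(sc['color'][140:230,350:470,::-1],None,fx=5,fy=5,interpolation=cv2.INTER_CUBIC)
cv2.imwrite('pics/g10.png',b)
E
```

```text
[-4.29291081 12.2991709  -1.65109348] 13.025682790629373 [0.5067076  0.22228479 0.12104471] 17.425
[-3.51187592 12.25333888 -1.09815861] 12.713970526982312 [0.50671568 0.22229413 0.12106727] 17.475
[-3.34241875 12.22736791 -1.70124704] 12.631290521574478 [0.50673031 0.22230346 0.1210725 ] 17.525
[-4.12601053 13.48486459 -2.64483761] 14.081635476221198 [0.50670369 0.22227217 0.12103483] 17.575
```

View pics/g10.png

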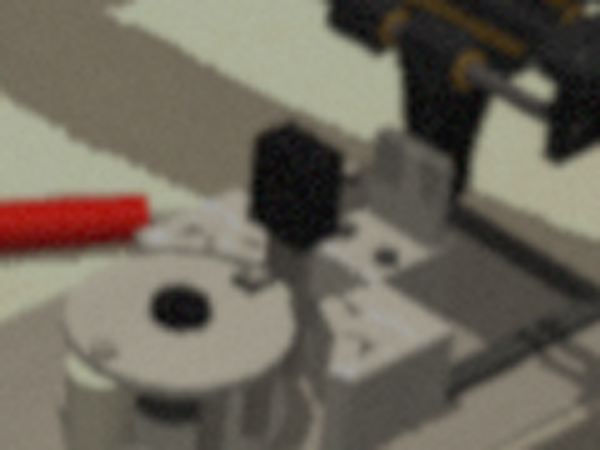

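>>> {"fn": "arm_command", "kwargs": {"series": [0,0,0,0.004,0,0,255,0,0,0,0.02,0,0,255,0,0,0,0.02,0,-0.04,255,0,0,0,0.02,0,-0.09,100,0,0,0,0.02,0,-0.09,0,0,0,0,0.02,0,-0.09,0]}}

```text
time_s: 18.38
position: [0.5009, 0.2373, 0.2107]
ee_rot: [0.572, 0.821, 0.001, 0.001]
force: [0.5, 0.2, 0.4]
width: 0.023
```

```bash
python3 - <<'E'
from h import *
s=ctrl.state();print(s['position'],yaw(s)); delta([.5330,.1484,.21],20.28)
E
```

```text
[0.50089807 0.2372751  0.21068839] 20.280661582140553
turn [ 0.0023 -0.0001  0.    ] shift [-0.0945 -0.0007  0.0007] t 18.375 F [0.51 0.24 0.36] w 0.023017939351082477
```

>>> {"fn": "arm_command", "kwargs": {"series": [0,0,0,-0.05,-0.0007,0,0,0,0,0,-0.0945,-0.0007,0,0,0,0,0,-0.0945,-0.0007,0,0,0,0,0,-0.0945,-0.0007,0,0,0,0,0,-0.0945,-0.0007,0,0]}}

```text
time_s: 19.0
position: [0.5325, 0.1497, 0.2105]
ee_rot: [0.571, 0.821, 0.001, 0.0]
force: [0.4, -0.5, 0.5]
width: 0.0725
```

```bash
python3 - <<'E'
from h import *
im=snap('wrist','w11'); s=im['state']; print(s['position'],yaw(s),s['ee_rot'],s['force'],s['width'])
a=cv2.resize(im['color'][130:330,220:420,::-1],None,fx=4,fy=3,interpolation=cv2.INTER_CUBIC); cv2.imwrite('pics/f11.png',a)
E
```

```text
[0.532473   0.14972127 0.21052737] 20.402773584165804 [5.70693003e-01 8.21162860e-01 1.02535680e-03 5.07351429e-05] [ 0.35581514 -0.50658214  0.51818004] 0.07251338646229055
```

View pics/f11.png

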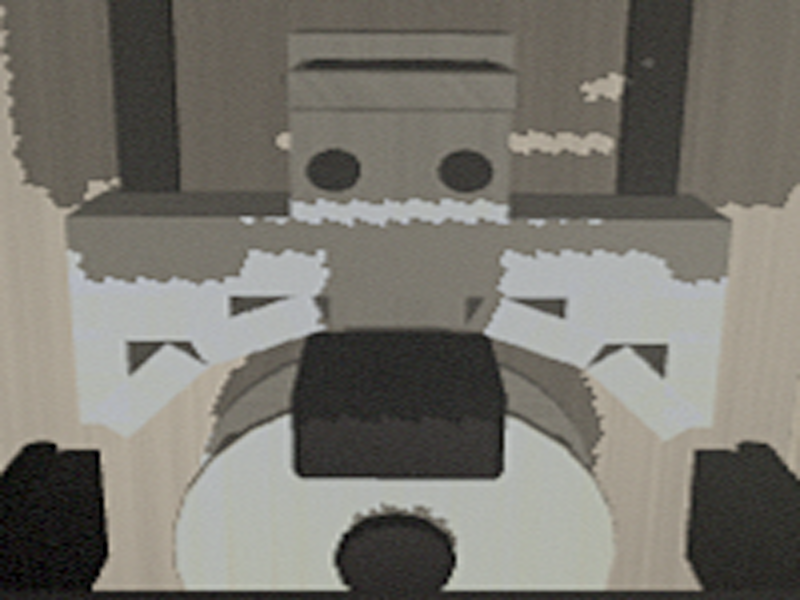

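```bash
python3 - <<'E'
from h import *
im=load('w11')
a=cv2.resize(im['color'][230:300,280:360,::-1],None,fx=8,fy=8,interpolation=cv2.INTER_CUBIC); cv2.imwrite('pics/f12.png',np.clip(a.astype(float)*3.5,0,255).astype(np.uint8))
E
```

```text
(no output)
```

View pics/f12.png

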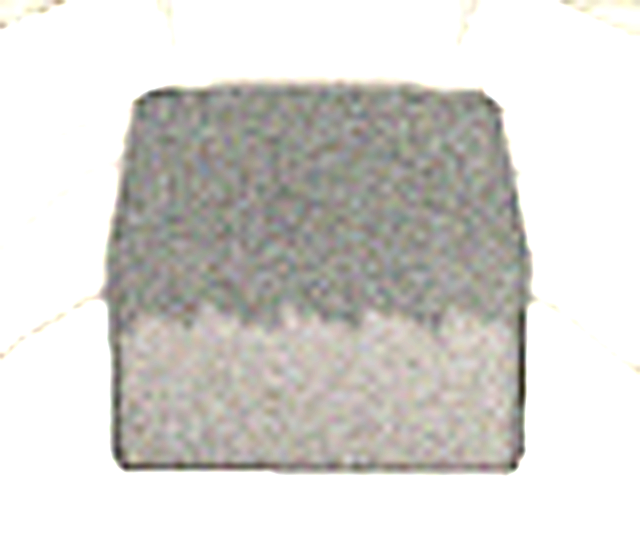

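```bash
python3 - <<'E'
from h import *
im=load('w11'); s=im['state']; M=Ro.from_quat(s['ee_rot']).as_matrix()
print(im['hand_eye'][:3,3])
for u,v,z in [(280+107/8-.4,230+268/8-.4,.175),(280+530/8-.4,230+268/8-.4,.175),(280+115/8-.4,230+468/8-.4,.175),(280+523/8-.4,230+468/8-.4,.175),(280+140/8,230+88/8,.135),(280+490/8,230+88/8,.135),(306,239.5,.110),(338,239.5,.11)]:
    print(np.round(M.T@(onz(im,u,v,z)-s['position'])*1000,1))
E
```

```text
[ 0.08077545  0.00106727 -0.1623295 ]
[  4.8 -14.   35.5]
[ 4.8 17.1 35.6]
[-11.2 -13.7  35.5]
[-11.3  16.9  35.5]
[  5.8 -13.5  75.5]
[ 5.8 16.8 75.6]
[ -0.8  -8.5 100.5]
[ -0.9  15.9 100.6]
```

>>> {"fn": "arm_command", "kwargs": {"series": [0,0,0,-0.002,0,0.02,0,0,0,0,-0.002,0,0.045,0,0,0,0,-0.002,0,0.06,0,0,0,0,-0.002,0,0.068,0,0,0,0,-0.002,0,0.068,0,0,0,0,-0.002,0,0.068,0]}}

```text
time_s: 19.8
position: [0.5344, 0.1468, 0.1437]
ee_rot: [0.572, 0.821, 0.002, 0.001]
force: [1.3, -0.4, 0.1]
width: 0.087
```

```bash
python3 - <<'E'
from h import *
im=snap('wrist','w12'); s=im['state']; print(s['position'],yaw(s),s['ee_rot'],s['force'],s['width'])
E
```

```text
[0.53443562 0.1467923  0.14366863] 20.28395412560658 [5.71543609e-01 8.20569860e-01 1.55945172e-03 7.59438326e-04] [ 1.28525535 -0.44126938  0.05883917] 0.08695874153211292
```

View pics/w12.png

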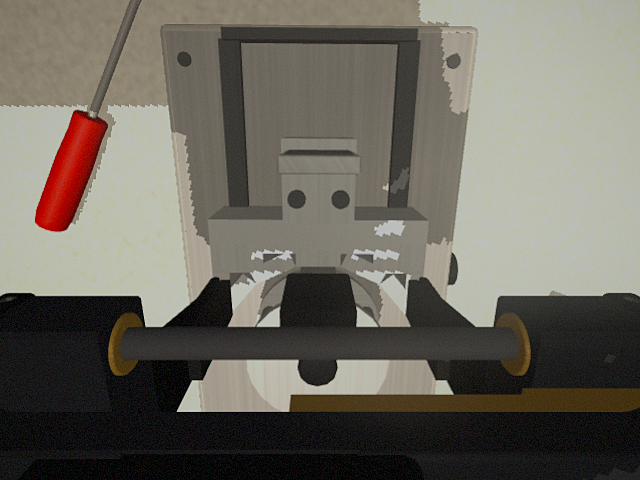

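>>> {"fn": "arm_command", "kwargs": {"series": [0,0,0,0.0018,0,0.0012,0,0,0,0,0.0018,0,0.0012,0]}}

```text
time_s: 20.1
position: [0.5334, 0.1484, 0.1419]
ee_rot: [0.571, 0.821, 0.001, 0.001]
force: [0.4, -0.5, -0.9]
width: 0.087
```

```bash
python3 - <<'E'
from h import *
im=snap('wrist','w13'); s=im['state']; print(s['position'],yaw(s),s['ee_rot'],s['force'],s['width'])
for t in ('w3','w7','w12','w13'):
    im=load(t); c=im['color'][200:300,315:325].astype(int).sum(2).mean(1); d=np.where(c<110)[0]; print(t,200+d[:3], im['state']['position'][2])
E
```

```text
[0.53339653 0.1484477  0.14188972] 20.295189451665706 [5.71463535e-01 8.20626328e-01 1.26113216e-03 5.18082970e-04] [ 0.43450078 -0.49459697 -0.85597483] 0.08700033299626948
w3 [200 201 202] 0.07905407733355538
w7 [279 280 281] 0.14183122440401505
w12 [274 275 276] 0.143668630134355
w13 [279 280 281] 0.14188972266439928
```

Same image place as at release (row 279). Close.

>>> {"fn": "arm_command", "kwargs": {"series": [0,0,0,0,0,0,150,0,0,0,0,0,0,180,0,0,0,0,0,0,255,0,0,0,0,0,0,255,0,0,0,0,0,0,255,0,0,0,0,0,0,255,0,0,0,0,0,0,255]}}

```text
time_s: 21.02
position: [0.5334, 0.1482, 0.1417]
ee_rot: [0.572, 0.821, 0.001, 0.0]
force: [0.3, 0.0, -0.4]
width: 0.0321
```

```bash
python3 - <<'E'
from h import *
for i in range(3):
    im=snap('wrist','w14'); s=ctrl.state(); print(s['position'],yaw(s),s['force'],s['width'],s['moment'])
E
```

```text
[0.53340175 0.14823531 0.14169574] 20.28077846159051 [0.36631736 0.66987212 0.47954214] 0.03194597479471267 [ 0.0355335  -0.16386589 -0.02851965]
[0.53340223 0.14823908 0.14170964] 20.282297555963822 [0.24731984 0.47785869 0.00659151] 0.03194657275075547 [ 0.02771539 -0.12459861 -0.05479439]
[0.53340224 0.14822652 0.1417064 ] 20.280477652670154 [-0.5936528   0.1788785  -0.23203112] 0.03184677806181217 [ 0.03238075 -0.17973741  0.02840276]
```

>>> {"fn": "arm_command", "kwargs": {"series": [0,0,0,0,0,-0.0005,255,0,0,0,0,0,-0.001,255,0,0,0,0,0,-0.0015,255,0,0,0,0,0,-0.002,255,0,0,0,0,0,-0.0025,255,0,0,0,0,0,-0.003,255]}}

```text
time_s: 21.92
position: [0.533, 0.148, 0.1445]
ee_rot: [0.572, 0.821, 0.001, 0.0]
force: [-0.5, -0.0, -7.0]
width: 0.0323
```

>>> {"fn": "arm_command", "kwargs": {"series": [0,0,0,0,0,-0.0006,255,0,0,0,0,0,-0.0012,255,0,0,0,0,0,-0.0018,255,0,0,0,0,0,-0.0024,255,0,0,0,0,0,-0.003,255,0,0,0,0,0,-0.0036,255]}}

```text
time_s: 22.68
position: [0.5335, 0.1482, 0.1484]
ee_rot: [0.572, 0.821, 0.001, 0.0]
force: [-0.8, 0.8, -6.5]
width: 0.0316
```

>>> {"fn": "arm_command", "kwargs": {"series": [0,0,0,0,0,-0.0008,255,0,0,0,0,0,-0.0016,255,0,0,0,0,0,-0.0024,255,0,0,0,0,0,-0.0032,255,0,0,0,0,0,-0.004,255,0,0,0,0,0,-0.0048,255,0,0,0,0,0,-0.0056,255,0,0,0,0,0,-0.0064,255,0,0,0,0,0,-0.0072,255,0,0,0,0,0,-0.008,255]}}

```text
time_s: 23.92
position: [0.5334, 0.1482, 0.1564]
ee_rot: [0.572, 0.821, 0.001, 0.0]
force: [-0.3, 1.0, -7.5]
width: 0.0318
```

>>> {"fn": "arm_command", "kwargs": {"series": [0,0,0,0,0,-0.0008,255,0,0,0,0,0,-0.0016,255,0,0,0,0,0,-0.0024,255,0,0,0,0,0,-0.0032,255,0,0,0,0,0,-0.004,255,0,0,0,0,0,-0.0048,255,0,0,0,0,0,-0.0056,255,0,0,0,0,0,-0.0064,255,0,0,0,0,0,-0.0072,255,0,0,0,0,0,-0.008,255]}}

```text
time_s: 25.18
position: [0.5334, 0.1482, 0.1644]
ee_rot: [0.572, 0.821, 0.001, 0.0]
force: [-0.4, -0.1, -6.0]
width: 0.0318
```

>>> {"fn": "arm_command", "kwargs": {"series": [0,0,0,0,0,-0.0008,255,0,0,0,0,0,-0.0016,255,0,0,0,0,0,-0.0024,255,0,0,0,0,0,-0.0032,255,0,0,0,0,0,-0.004,255,0,0,0,0,0,-0.0048,255,0,0,0,0,0,-0.0056,255,0,0,0,0,0,-0.0064,255,0,0,0,0,0,-0.0072,255,0,0,0,0,0,-0.008,255]}}

```text
time_s: 26.42
position: [0.5334, 0.1482, 0.1724]
ee_rot: [0.572, 0.821, 0.001, 0.0]
force: [-0.6, -0.5, -3.4]
width: 0.0317
```

>>> {"fn": "arm_command", "kwargs": {"series": [0,0,0,0,0,-0.0008,255,0,0,0,0,0,-0.0016,255,0,0,0,0,0,-0.0024,255,0,0,0,0,0,-0.0032,255,0,0,0,0,0,-0.004,255,0,0,0,0,0,-0.0048,255,0,0,0,0,0,-0.0056,255,0,0,0,0,0,-0.0064,255,0,0,0,0,0,-0.0072,255,0,0,0,0,0,-0.008,255]}}

```text
time_s: 27.68
position: [0.5334, 0.1482, 0.1805]
ee_rot: [0.572, 0.821, 0.001, 0.001]
force: [-0.2, 0.0, -0.8]
width: 0.0316
```

>>> {"fn": "arm_command", "kwargs": {"series": [0,0,0,0,0,-0.0008,255,0,0,0,0,0,-0.0016,255,0,0,0,0,0,-0.0024,255,0,0,0,0,0,-0.0032,255,0,0,0,0,0,-0.004,255,0,0,0,0,0,-0.0048,255,0,0,0,0,0,-0.0056,255,0,0,0,0,0,-0.0064,255,0,0,0,0,0,-0.0072,255,0,0,0,0,0,-0.008,255]}}

```text
time_s: 28.92
position: [0.5333, 0.1482, 0.1884]
ee_rot: [0.572, 0.821, 0.001, 0.0]
force: [-0.4, 1.4, -1.0]
width: 0.032
```

>>> {"fn": "arm_command", "kwargs": {"series": [0,0,0,0,0,-0.01,255,0,0,0,0,0,-0.05,255,0,0,0,0,0,-0.06,255]}}

```text
time_s: 29.3
position: [0.5343, 0.1487, 0.2514]
ee_rot: [0.572, 0.821, 0.003, 0.002]
force: [-0.4, -0.6, -1.9]
width: 0.0317
```

```bash
python3 - <<'E'
from h import *
delta([.5377,-.2455,.21],-21.0); s=ctrl.state(); print(s['position'])
im=snap('wrist','w15')
E
```

```text
turn [ 0.0061 -0.0024  0.7206] shift [-0.3709 -0.1337  0.0406] t 29.3 F [-0.39 -0.62 -1.92] w 0.03167546480339683
[0.5342709  0.14871508 0.25143421]
```

View pics/w15.png

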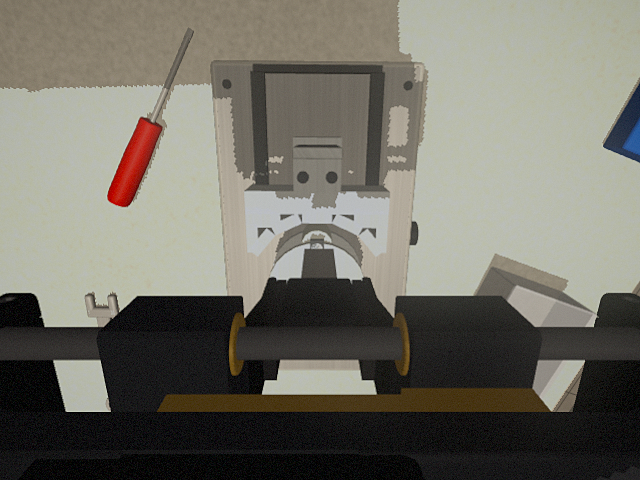

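>>> {"fn": "arm_command", "kwargs": {"series": [0.006,-0.002,0.72,-0.371,-0.134,0.01,255,0.006,-0.002,0.72,-0.371,-0.134,0.01,255,0.006,-0.002,0.72,-0.371,-0.134,0.01,255,0.006,-0.002,0.72,-0.371,-0.134,0.02,255,0.006,-0.002,0.72,-0.371,-0.134,0.03,255,0.006,-0.002,0.72,-0.371,-0.134,0.04,255,0.006,-0.002,0.72,-0.371,-0.134,0.0406,255,0.006,-0.002,0.72,-0.371,-0.134,0.0406,255,0.006,-0.002,0.72,-0.371,-0.134,0.0406,255]}}

```text
time_s: 30.48
position: [0.5367, -0.2443, 0.2072]
ee_rot: [0.823, 0.568, -0.001, -0.001]
force: [-0.0, 0.6, -1.7]
width: 0.0321
```

```bash
python3 - <<'E'
from h import *
s=ctrl.state(); print(s['position'],yaw(s),s['ee_rot'])
delta([.5377,-.2455,.155],-21.0)
E
```

```text
[ 0.53667627 -0.24429003  0.20721562] -20.84691974424749 [ 0.82336686  0.56750636 -0.00141979 -0.00123713]
turn [-0.0036  0.0009  0.0027] shift [-0.0007  0.0016  0.0522] t 30.475 F [-0.    0.61 -1.65] w 0.03208528060015509
```

>>> {"fn": "arm_command", "kwargs": {"series": [-0.0036,0.001,0.003,-0.0007,0.0016,0.02,255,-0.0036,0.001,0.003,-0.0007,0.0016,0.045,255,-0.0036,0.001,0.003,-0.0007,0.0016,0.052,255,-0.0036,0.001,0.003,-0.0007,0.0016,0.052,255,-0.0036,0.001,0.003,-0.0007,0.0016,0.052,255]}}

```text
time_s: 31.1
position: [0.538, -0.2473, 0.1564]
ee_rot: [0.825, 0.566, 0.0, 0.001]
force: [0.6, 0.1, -0.6]
width: 0.0318
```

```bash
python3 - <<'E'
from h import *
im=snap('wrist','w16'); s=im['state']; print(s['position'],yaw(s),s['ee_rot'])
a=cv2.resize(im['color'][110:300,220:420,::-1],None,fx=4,fy=3.1,interpolation=cv2.INTER_CUBIC); cv2.imwrite('pics/f16.png',np.clip(a.astype(float)*2,0,255).astype(np.uint8))
delta([.5377,-.2455,.0791],-21.0)
E
```

```text
[ 0.53796375 -0.24734309  0.1564348 ] -21.108527601795952 [8.24662039e-01 5.65624814e-01 1.69254896e-04 1.03069380e-03]
turn [ 0.0019  0.0009 -0.0021] shift [ 0.0019 -0.001   0.0773] t 31.15 F [ 0.05  0.3  -0.97] w 0.03182866489504734
```

View pics/f16.png

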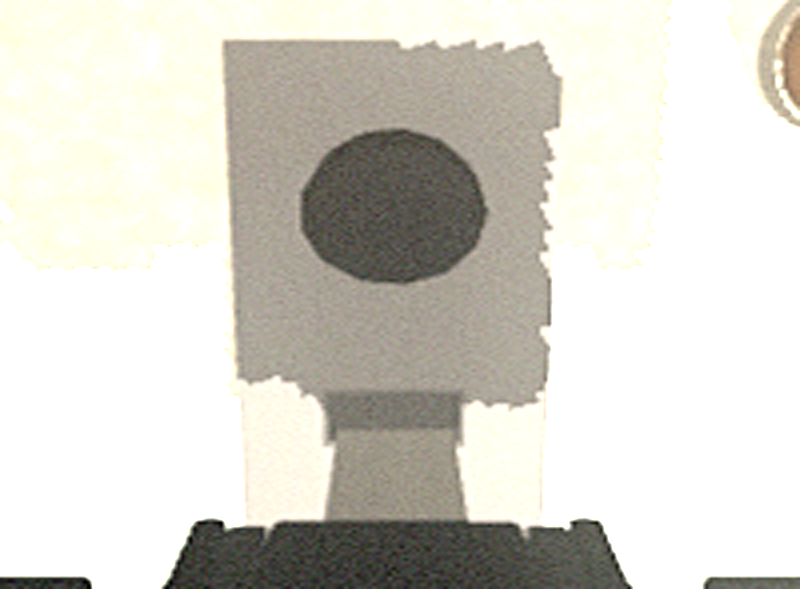

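```bash
python3 - <<'E'
from h import *
im=load('w16'); s=im['state']; M=Ro.from_quat(s['ee_rot']).as_matrix()
f=lambda a,b,z: np.round(1e3*(M.T@(onz(im,220+a/4-.4,110+b/3.1-.4,z)-s['position'])),1)
print('slot',f(327,391,.072),f(463,391,.072)); print('blade',f(335,430,.0843),f(460,430,.0843))
print('stand sides',f(245,500,.072),f(541,500,.072), f(224,41,.072),f(565,60,.072),'thick top',f(302,205,.108),f(487,205,.108))
E
```

```text
slot [  7.8 -11.7  84.4] [ 7.8 12.6 84.5]
blade [ 2.4 -9.9 72.1] [ 2.4 11.6 72.2]
stand sides [-19.3 -27.2  84.4] [-19.4  27.4  84.5] [ 84.8 -27.4  84.3] [80.9 28.4 84.4] thick top [ 55.  -13.   48.4] [54.9 13.9 48.4]
```

>>> {"fn": "arm_command", "kwargs": {"series": [0.002,0.001,-0.002,0.002,-0.0006,0.0,255,0.002,0.001,-0.002,0.002,-0.0006,0.003,255,0.002,0.001,-0.002,0.002,-0.0006,0.008,255,0.002,0.001,-0.002,0.002,-0.0006,0.014,255,0.002,0.001,-0.002,0.002,-0.0006,0.018,255,0.002,0.001,-0.002,0.002,-0.0006,0.018,255]}}

```text
time_s: 31.9
position: [0.5371, -0.2454, 0.1366]
ee_rot: [0.824, 0.566, -0.001, -0.001]
force: [-0.7, 0.2, -1.1]
width: 0.0314
```

```bash
python3 - <<'E'
from h import *
im=snap('wrist','w17'); s=im['state']; print(s['position'],yaw(s),s['ee_rot'],s['force'])
a=cv2.resize(im['color'][160:300,240:400,::-1],None,fx=5,fy=4,interpolation=cv2.INTER_CUBIC); cv2.imwrite('pics/f17.png',np.clip(a.astype(float)*2,0,255).astype(np.uint8))
E
```

```text
[ 0.53711699 -0.24544938  0.13663962] -21.03244818732776 [ 8.24285890e-01  5.66172260e-01 -6.71824506e-04 -1.13699977e-03] [-0.74569493  0.1553848  -1.06048519]
```

View pics/f17.png

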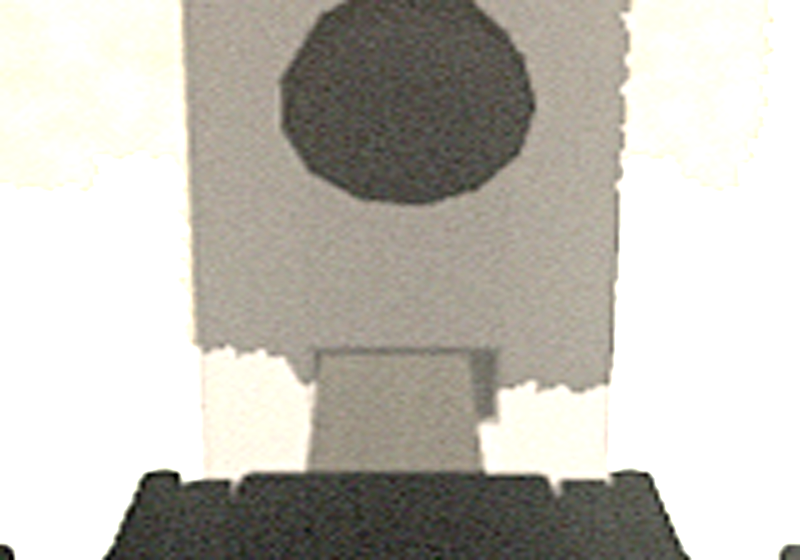

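>>> {"fn": "arm_command", "kwargs": {"series": [0,0,0,-0.0015,0.0015,0,255,0,0,0,-0.0015,0.0015,0.004,255,0,0,0,-0.0015,0.0015,0.008,255,0,0,0,-0.0015,0.0015,0.01,255,0,0,0,-0.0015,0.0015,0.01,255]}}

```text
time_s: 32.58
position: [0.5381, -0.2474, 0.1269]
ee_rot: [0.824, 0.566, -0.001, -0.001]
force: [-0.2, 1.3, -1.7]
width: 0.0317
```

```bash
python3 - <<'E'
from h import *
im=snap('wrist','w18'); s=im['state']; print(s['position'],yaw(s),s['ee_rot'],s['force'])
a=cv2.resize(im['color'][160:300,240:400,::-1],None,fx=5,fy=4,interpolation=cv2.INTER_CUBIC); cv2.imwrite('pics/f18.png',np.clip(a.astype(float)*2,0,255).astype(np.uint8))
E
```

```text
[ 0.53808573 -0.24736507  0.1269087 ] -21.026876371798185 [ 8.24258541e-01  5.66212500e-01 -5.69416911e-04 -9.68588090e-04] [-0.16010292  1.32542911 -1.69736819]
```

View pics/f18.png

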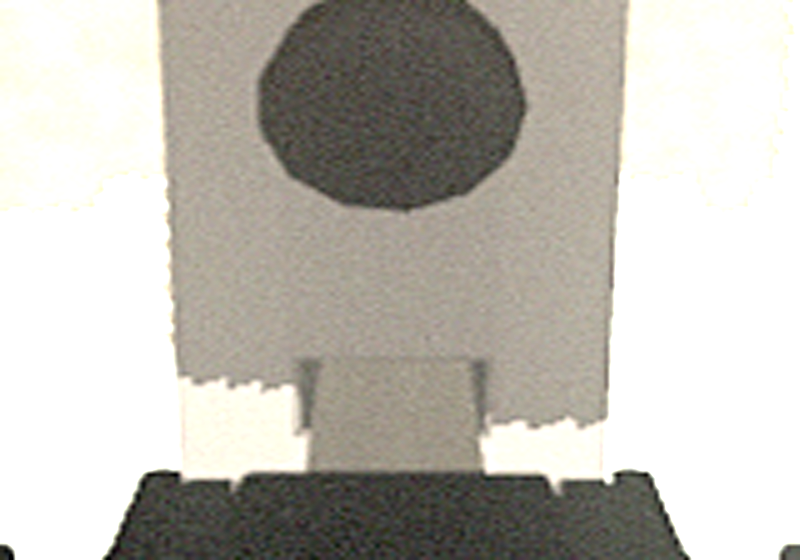

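>>> {"fn": "arm_command", "kwargs": {"series": [0,0,0,0.0014,0,0,255,0,0,0,0.0014,0,0.008,255,0,0,0,0.0014,0,0.016,255,0,0,0,0.0014,0,0.024,255,0,0,0,0.0014,0,0.032,255,0,0,0,0.0014,0,0.038,255,0,0,0,0.0014,0,0.042,255,0,0,0,0.0014,0,0.042,255]}}

```text
time_s: 33.62
position: [0.5385, -0.2461, 0.0849]
ee_rot: [0.824, 0.566, -0.001, -0.001]
force: [-0.5, -0.9, -0.4]
width: 0.0317
```

```bash
python3 - <<'E'
from h import *
im=snap('wrist','w19'); s=im['state']; print(s['position'],yaw(s),s['force'])
E
```

```text
[ 0.53851955 -0.24607305  0.08492156] -21.03047249443662 [-0.51110456 -0.90131402 -0.35322078]
```

View pics/w19.png

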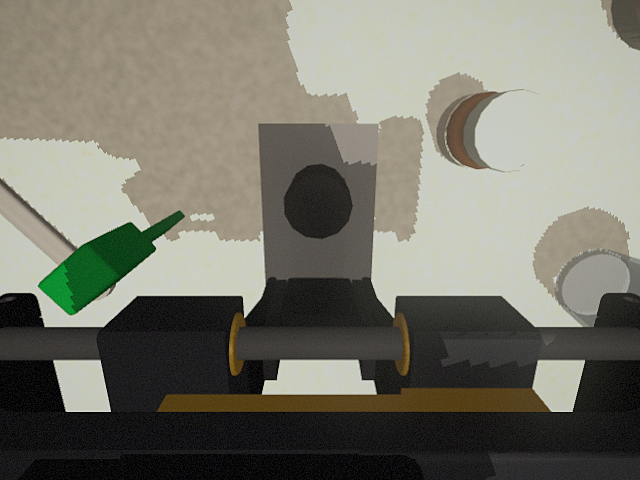

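Going in freely; lower the last ~6 mm gently.

>>> {"fn": "arm_command", "kwargs": {"series": [0,0,0,0,0,0.002,255,0,0,0,0,0,0.004,255,0,0,0,0,0,0.005,255,0,0,0,0,0,0.0055,255,0,0,0,0,0,0.0055,255]}}

```text
time_s: 34.3
position: [0.5387, -0.2461, 0.0797]
ee_rot: [0.824, 0.566, -0.0, -0.001]
force: [-0.3, 0.5, -0.9]
width: 0.0325
```

>>> {"fn": "arm_command", "kwargs": {"series": [0,0,0,0,0,0.0004,255,0,0,0,0,0,0.0004,255]}}

```text
time_s: 34.55
position: [0.5386, -0.2461, 0.0793]
ee_rot: [0.824, 0.566, -0.0, -0.001]
force: [0.2, -0.8, -1.4]
width: 0.0318
```

>>> {"fn": "arm_command", "kwargs": {"series": [0,0,0,0,0,0.0004,255,0,0,0,0,0,0.0004,255]}}

```text
time_s: 34.8
position: [0.5386, -0.2461, 0.0788]
ee_rot: [0.824, 0.566, -0.0, -0.001]
force: [0.3, -0.4, -1.2]
width: 0.0317
```

>>> {"fn": "arm_command", "kwargs": {"series": [0,0,0,0,0,0.0004,255,0,0,0,0,0,0.0004,255]}}

```text
time_s: 35.05
position: [0.5387, -0.2461, 0.0788]
ee_rot: [0.824, 0.566, -0.0, -0.001]
force: [-2.1, 1.1, 3.3]
width: 0.032
```

Seated (upward force rising). Open and leave.

>>> {"fn": "arm_command", "kwargs": {"series": [0,0,0,0,0,-0.0003,255,0,0,0,0,0,-0.0003,200,0,0,0,0,0,-0.0003,0,0,0,0,0,0,-0.0003,0,0,0,0,0,0,-0.0003,0,0,0,0,0,0,-0.0003,0,0,0,0,0,0,-0.0003,0,0,0,0,0,0,-0.0003,0]}}

```text
time_s: 36.05
position: [0.5386, -0.2461, 0.0788]
ee_rot: [0.824, 0.566, -0.0, -0.001]
force: [-0.1, 0.3, -0.6]
width: 0.0825
```

>>> {"fn": "arm_command", "kwargs": {"series": [0,0,0,0,0,-0.02,0,0,0,0,0,0,-0.06,0,0,0,0,0,0,-0.12,0,0,0,0,0,0,-0.18,0,0,0,0,0,0,-0.18,0,0,0,0,0,0,-0.18,0]}}

```text
time_s: 36.8
position: [0.5389, -0.2462, 0.2597]
ee_rot: [0.824, 0.566, -0.0, -0.0]
force: [-0.1, 0.2, -0.2]
width: 0.0872
```

```bash
python3 - <<'E'
from h import *
w=snap('wrist','w20'); t=snap('top','t20'); sc=snap('scene','s20'); s=ctrl.state(); print(s['position'],s['time_s'],s['width'],s['force'])
cv2.imwrite('pics/v1.png',np.hstack([cv2.resize(sc['color'][120:300,170:490,::-1],(800,450))]))
a=cv2.resize(w['color'][100:270,240:400,::-1],None,fx=3.4,fy=3.4); b=cv2.resize(t['color'][220:300,350:450,::-1],None,fx=2.5,fy=2.5)
cv2.imwrite('pics/v2.png',np.clip(a.astype(float)*1.6,0,255).astype(np.uint8))
cv2.imwrite('pics/v3.png',cv2.resize(t['color'][180:345,120:330,::-1],None,fx=3.6,fy=3.6,interpolation=cv2.INTER_CUBIC))
E
```

```text
[ 0.53829469 -0.24602959  0.2576711 ] 36.95 0.0871371136346755 [-0.10411545  0.02787904 -0.28816445]
```

View pics/v1.png

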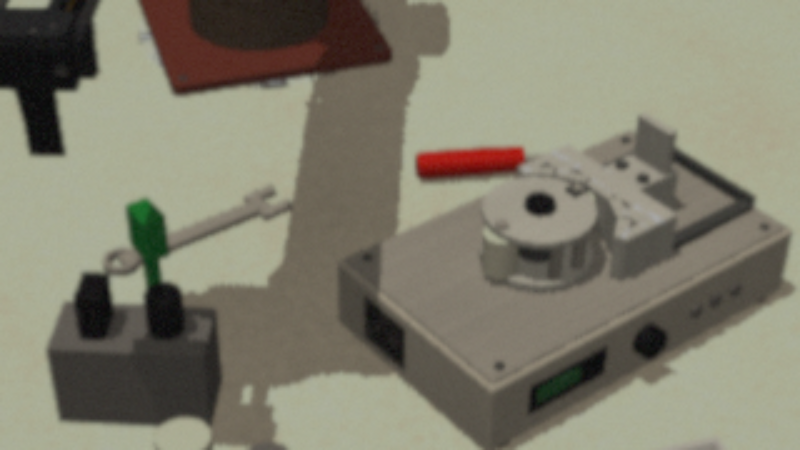

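View pics/v2.png

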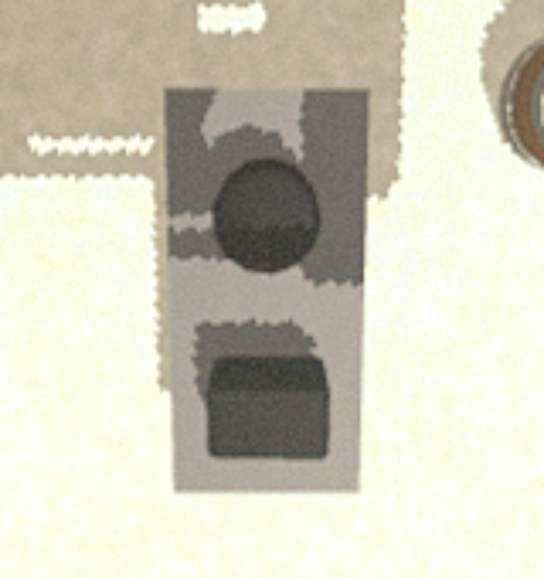

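View pics/v3.png

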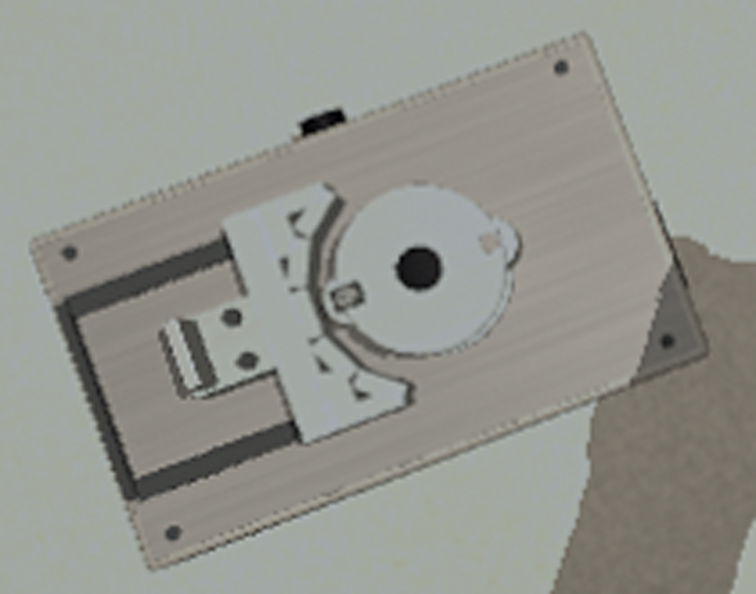

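```bash
python3 -c "
from bench import job
print(job.finish_job())"
```

```text
the job is handed in; nothing more can be done
None
```

The roller gap is set with the thin feeler, the feeler is back in its own slot, and the job is handed in at about 37 s of robot time. No verdict came back.

- **Setting the shoe:** I stood the thin feeler on the deck at the roller line. I then pushed the shoe about 7 mm by the tab until it nipped. The tab force read about 13 N on average when I stopped. The single readings ran from 12.6 to 14.1 N, none over 16 N.
- **Drawing the feeler:** I drew it straight up at about 4–6 mm/s. The drag was about 5–6.5 N net of the feeler's weight for the first 23 mm. It fell to about 2.5 N at 31 mm and had gone by 39 mm, as the blade came free. That is at the upper end of "a few newtons" and tailed off near the end, but I judged it acceptable and did not reset the shoe.
- **Returning the feeler:** The blade went into the slot with only noise-level side force and seated. The arm then let go and lifted clear.

**Last checks:**
- The pictures show the shoe still where it was set, and both feelers upright in the stand.
- The green look-alike, tools and jar show no disturbance. I did not zoom in on the beaker, reagent bottle and guard in the last views, but the arm never worked near them.
- The measured tool position and the camera's tool calibration disagreed by 1–2 mm from picture to picture. I therefore made the final alignments from relative positions within a single image.

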